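Clear the turntable, case the chisel bits and latch the guard

TASK

Get the turntable ready to be run: slide the tool case's cover right back, lay every loose steel chisel bit (on the turntable and on the table around it) inside the case, and slide the cover fully shut. Then, last of all, push the clear guard along its rail in front of the turntable until its latch catches with a click and it stays shut. Leave the finial, mallet, rasp and straightedge where they are.

Things in the scene. Friction and masses are not known exactly. Their poses are not given: they have to be found in the camera images.
- bit1: square-shank steel carving-chisel bit (flat, head 22 mm wide), lying flat, 120 g; may be absent. Shank 66 mm long, 14 x 14 mm; a dark head 9 to 10 mm thick carries on from its +x end to 63 mm from the origin, so the bit reaches from -33 to +63 mm along its x. Origin: middle of the shank, on its underside; x runs along the bit towards the head, z up when it lies as at the start
- bit2: square-shank steel carving-chisel bit (toothed, head 24 mm wide with 3 teeth), lying flat, 120 g; may be absent. Shank 66 mm long, 14 x 14 mm; a dark head 9 to 10 mm thick carries on from its +x end to 63 mm from the origin, so the bit reaches from -33 to +63 mm along its x. Origin: middle of the shank, on its underside; x runs along the bit towards the head, z up when it lies as at the start
- bit3: square-shank steel carving-chisel bit (narrow point, head 10 mm wide), lying flat, 120 g; may be absent. Shank 66 mm long, 14 x 14 mm; a dark head 9 to 10 mm thick carries on from its +x end to 63 mm from the origin, so the bit reaches from -33 to +63 mm along its x. Origin: middle of the shank, on its underside; x runs along the bit towards the head, z up when it lies as at the start
- bit4: square-shank steel carving-chisel bit (flat, head 18 mm wide), lying flat, 120 g; may be absent. Shank 66 mm long, 14 x 14 mm; a dark head 9 to 10 mm thick carries on from its +x end to 63 mm from the origin, so the bit reaches from -33 to +63 mm along its x. Origin: middle of the shank, on its underside; x runs along the bit towards the head, z up when it lies as at the start
- bit5: square-shank steel carving-chisel bit (toothed, head 24 mm wide with 4 teeth), lying flat, 120 g; may be absent. Shank 66 mm long, 14 x 14 mm; a dark head 9 to 10 mm thick carries on from its +x end to 63 mm from the origin, so the bit reaches from -33 to +63 mm along its x. Origin: middle of the shank, on its underside; x runs along the bit towards the head, z up when it lies as at the start
- case: wooden tool case, fixed to the table, 140 (x) x 250 (y) x 52 mm high without its rails, walls and floor 7 mm thick, open inside (126 x 236 mm); rails 13 mm high on its two long sides guide the cover. Origin: centre of its underside; y is the long way, the way the cover slides open. The cover's underside is 52 mm above the origin, so nothing inside may stand higher
- cover (a joint): sliding cover of the case, 7 mm thick board; 0 m = fully shut, grows to 0.205 m as it slides back along the case's +y; about 2 N of friction and stays where it is left. Fully back it leaves the first 198 mm of the case's inside (from the -y wall) uncovered
- cover_handle (a point): top centre of the wooden grip bar on the cover: bar 60 mm (along case x) x 14 mm (along case y) x 24 mm tall, its top 83 mm above the table; 30 mm from the cover's -y edge. It moves with the cover
- station: fixed base of the turntable: grey pedestal, gear box with crank on the far side, and an aluminium rail 26 mm wide, 18 mm high, 150 mm in front of the turntable's axis (at x = -150 mm, along y from -160 to +280 mm) on which the guard slides. Origin: on the table, under the turntable's axis; the guard shuts towards the station's -y
- turntable: round steel turntable top faced with black rubber sheet, 260 mm diameter, 12 mm thick, fixed, at a height that differs from start to start (upper face 55 to 72 mm above the table). Origin: centre of its underside
- guard (a joint): clear sliding guard in an aluminium frame, 200 mm long, on the rail; 0 m = fully open, 0.18 m = at its end stop. It moves along the station's -y as the value grows. 1.5 N friction, and a weak spring (up to 2.5 N) pulls it open again if it is left near the end unlatched; over the last 20 mm it takes 7 to 10 N to ride over the latch tongue, then it snaps in, rests at 0.177 m or more and holds
- guard_tab (a point): top centre of the black push tab on the guard's trailing end: 44 mm (along station x) x 16 mm (along station y) x 45 mm tall above the guard's top rail, its top about 180 mm above the table. It moves with the guard
- latch (a joint): spring tongue of the guard's latch, at the rail's -y end: 0 m = up (free, or caught behind the guard's strike), up to 0.009 m = pressed down while the strike rides over it
- latch_tip (a point): tip of the brass latch tongue, on top of the dark latch housing
- finial: half-carved white marble finial standing on the turntable, 72 mm diameter, 170 mm tall, 0.95 kg. Origin: centre of its underside
- mallet: beech carving mallet standing on its head, 92 mm diameter, 225 mm tall. Origin: centre of its underside
- rasp: half-round steel rasp with a wooden handle lying on the table, 240 mm long along its x (from -120 to +120 mm), 25 mm high. Origin: on its underside, between blade and handle
- straightedge: boxwood straightedge lying on the table, 150 x 28 x 5 mm, long along its x. Origin: centre of its underside
Mind the look-alikes: they are no part of the job. Leave any orange look-alike of the bit3 alone.

How it is judged:
By the outcome, as a careful person would: the job done as asked, in the order asked, and still so for the second after the job is handed in, with the robot touching nothing.
Of bit1, bit2, bit3, bit4, bit5 only 3 to 5 are there at a start; the rules pass over those that are not, and their reading is None.
At some moment in a run one of bit4, bit5 may be knocked a few centimetres aside while the robot is not near it.
Once in a run the grip may slacken for a moment while it holds something.
It also fails if it takes over 210 s, if anything falls off the work surface, if the arm or the gripper's body presses on something with over 40 N, if the wrist force passes 120 N, or if a joint passes its speed limit or range.

ROBOT

A 7-joint arm with a two-finger parallel gripper is mounted at the origin on the work surface. World frame = base frame: x ahead of the robot, y to its left, z up, the work surface at z = 0. Lengths are in m, angles in rad, forces in N, time in s.
With the tool pointing down it reaches from about 0.425 to 0.925 m from the base axis. Payload 6.8 kg.
Tool frame: the origin (TCP) lies on the centre line of the jaws, within the pads' length; the fingertips stand 17 mm ahead of it and the grasp point (between the pads) lies 2 mm behind it; z points along the fingers, x is the direction in which the jaws open and shut, and the axes are right-handed (so a half turn about z gives the same grasp; the last joint's range is limited). The gripper opens to 85 mm and grips with 20 to 120 N. Pads are 22 mm wide; open, the fingers measure 114 mm over their backs; the gripper's body (76 mm by 85 mm) begins 54 mm behind the grasp point. The pads swing forward as they close: fully open they stand 13 mm farther back than shut.
Start: joints at [-1.264, 0.477, 0.022, 1.555, -0.011, 1.109, -0.083], TCP at [0.272, 0.618, 0.248] pointing down, gripper open.
Joint ranges: [-2.96, 2.96], [-0.34, 2.1], [-1.41, 1.46], [0.24, 2.44], [-1.37, 4.51], [0.17, 1.92], [-2.96, 2.96]. Speed limits (rad/s): [2.39, 2.39, 3.14, 3.14, 3.14, 3.14, 3.14].

INTERFACE

Orientations are given as a unit quaternion [w, x, y, z].
In Python, from station import status, read_camera, camera_model, bot gives the robot as it stands.
- The arm moves only by the tool arm_command, never from a script. Its argument "series" is a list of rows, each a list of 3 entries, a list of its own where there are three numbers: the finger opening in mm, from 0 to 85.4, then the shift along the tool's x, y, z in mm, then the turn about the tool's z in rad. In form: [[gripper, [dx, dy, dz], roll], ...]. A call has 1 to 8 rows; each row is the pose to reach, as a shift and turn from the pose commanded when the call began, along the tool's axes at that moment; what a row does not reach only later rows make up. A row lasts 1/8 s, in which the tool goes at most 62.5 mm and 10.7 degrees, less where a joint would pass 70% of its speed; a pose out of reach is approached as far as the arm can. A call with a gripper value outside its range is refused whole. The fingers move at their own pace and stop on an object; "squeeze" is the grip in N (left out, the last holds). Time passes only in rows, so rows that repeat a pose let the fingers close. It gives the time, the measured TCP pose, the force and the opening at its end, in the units of the state.
- status.get_obs(): the state, without advancing time (a new reading comes with each control period).
- read_camera(name): name is "scene" or "side" or "wrist"; returns the picture (400x640x3 uint8, blue, green, red); there is no depth.
- camera_model(name): a dict with "fov_y" (degrees; the focal length in pixels is half the picture's height over the tangent of half this angle, whatever the lens; pixels are square), "cx", "cy" (the principal point, pixels), "R" (3x3) and "t" (3): a world point X has camera coordinates R X + t. Camera axes: x right, y down, z forward; pixel columns grow to the right and rows downward; lengths in m; the calibration is good to about 2 mm. A picture is of the moment at which its call begins: read the wrist's pose just before it. camera_model takes no time and is no camera call; for the wrist camera it gives the pose at the moment of the call.
- bot.hand_in(): hands the job in, once; it reports no verdict.
The state is a dict: "t": time; "q": joint angles; "joint_vel": joint speeds; "joint_torque": joint torques, N m; "eef_pos": TCP position; "tool_rot": TCP orientation; "contact_force": force on the tool from outside, world axes, zero at the start; "torque": the same for the moment, N m; "gripper_width": opening from 0.0 (shut) to 1.0 (fully open).
Only numpy, scipy, OpenCV 4.12 (cv2) and the standard library are available. Lean on these libraries where they do the work, as an engineer would, in place of code of your own. Each camera call takes 0.05 s, during which the arm holds its last target.

## Working session

There is one attempt and no reset: what is moved stays moved. The work goes in short steps, Python scripts to look and compute and a tool call to move; the robot and the scene stay as the last step left them, time stands still between calls to the robot, and variables do not carry over. Pictures are saved under pics/ and viewed, and the job is handed in when it is done.

Besides the shell and the picture viewer there is one more tool, called after "Request:" as name([rows], argument=value, ...), one row to a line, values as JSON. arm_command: Moves the arm, as the interface text tells. Its arguments: {"type":"object","properties":{"series":{"type":"array"},"squeeze":{"type":"number"}},"required":["series"]}

```bash
ls; mkdir -p pics; python3 - <<'E'
from station import status, read_camera, camera_model, bot
import cv2, numpy as np
print(status.get_obs())
for n in ["scene","side","wrist"]:
    m=camera_model(n); print(n,m)
    cv2.imwrite(f"pics/{n}0.png",read_camera(n))
E
```

```text
pics
{'t': 0.0, 'q': array([-1.26409504,  0.47782282,  0.0223592 ,  1.55644409, -0.01149519,
        1.10929337, -0.0830845 ]), 'joint_vel': array([-1.56822661e-05,  9.72623012e-04,  7.34684523e-04, -1.71104711e-04,
       -2.79202613e-04, -1.04140788e-05, -5.78975297e-04]), 'joint_torque': array([ 4.67141635e-04, -5.96452045e+01,  1.60812624e+00, -2.81194675e+01,
        1.24586347e-02,  9.29083413e-03, -4.66557523e-06]), 'eef_pos': array([0.27182965, 0.6172382 , 0.24731394]), 'tool_rot': array([ 5.63809255e-04,  8.37552005e-01,  5.46356836e-01, -7.26453432e-04]), 'contact_force': array([ 0.27499168, -0.09057075, -0.59524927]), 'torque': array([ 0.03462153,  0.00268446, -0.0095733 ]), 'gripper_width': 1.0010653901105704}
scene {'fov_y': 43.80558881931929, 'cx': 320.9709969765091, 'cy': 192.17440113260827, 'R': array([[ 0.81179976,  0.58359124,  0.02006042],
       [ 0.36433025, -0.4793534 , -0.79842582],
       [-0.45633828,  0.6554705 , -0.60175892]]), 't': array([-0.43899548, -0.13772563,  1.93298114])}
side {'fov_y': 52.89543820123567, 'cx': 320.2388524839929, 'cy': 199.50004532283003, 'R': array([[ 0.99324274, -0.11552494, -0.01108355],
       [-0.08439862, -0.65345886, -0.75224225],
       [ 0.0796601 ,  0.74809459, -0.65879341]]), 't': array([-0.57933616,  0.12468799,  1.18334413])}
wrist {'fov_y': 68.68198942522886, 'cx': 319.6630827772584, 'cy': 196.43515697828042, 'R': array([[ 0.40303207,  0.91518522, -0.00108152],
       [ 0.86793085, -0.38184668,  0.31763053],
       [ 0.29027779, -0.12895397, -0.94821394]]), 't': array([-0.67445423, -0.04122665,  0.38158321])}
```

View pics/scene0.png

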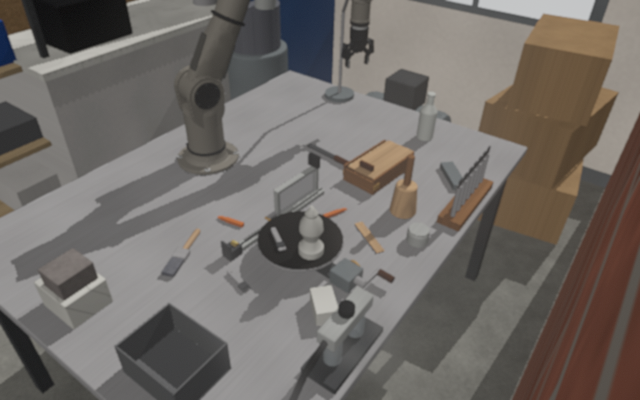

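View pics/side0.png

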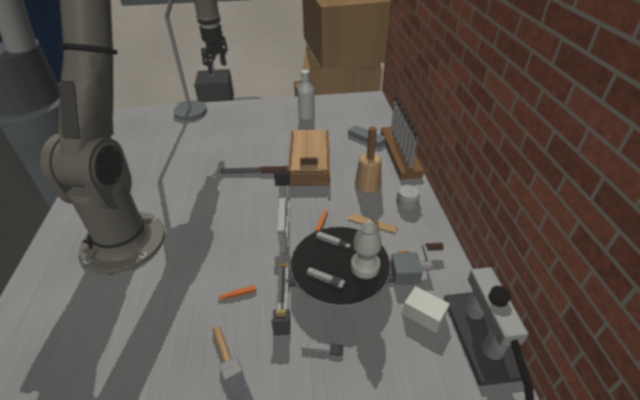

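View pics/wrist0.png

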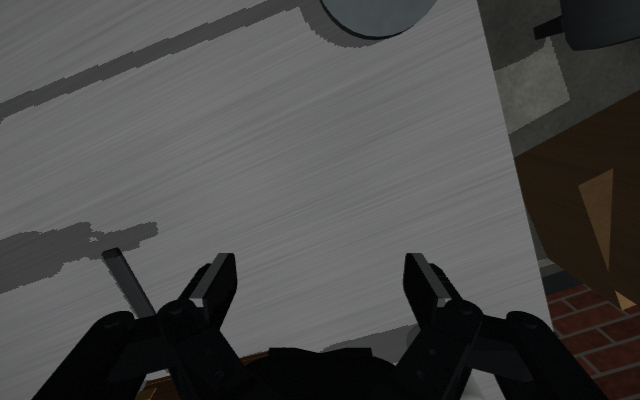

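```bash
cat > h.py <<'E'
from station import status, read_camera, camera_model, bot
import cv2, numpy as np
from scipy.spatial.transform import Rotation as Ro
def ray(m,u,v):
    f=200/np.tan(np.radians(m["fov_y"])/2)
    R=np.array(m["R"]);t=np.array(m["t"])
    d=R.T@np.array([(u-m["cx"])/f,(v-m["cy"])/f,1.]); return -R.T@t,d
def onz(m,u,v,z):
    c,d=ray(m,u,v); return c+d*(z-c[2])/d[2]
def proj(m,X):
    f=200/np.tan(np.radians(m["fov_y"])/2)
    c=np.array(m["R"])@np.array(X)+np.array(m["t"]); return m["cx"]+f*c[0]/c[2], m["cy"]+f*c[1]/c[2]
def tri(m1,p1,m2,p2):
    c1,d1=ray(m1,*p1);c2,d2=ray(m2,*p2)
    A=np.stack([d1,-d2],1);s=np.linalg.lstsq(A,c2-c1,rcond=None)[0]
    a=c1+s[0]*d1;b=c2+s[1]*d2
    return (a+b)/2,np.linalg.norm(a-b)
def pose():
    o=status.get_obs(); w,x,y,z=o["tool_rot"]
    return o,np.array(o["eef_pos"]),Ro.from_quat([x,y,z,w]).as_matrix()
def crop(img,x0,y0,x1,y1,s,name):
    cv2.imwrite("pics/"+name,cv2.resize(img[y0:y1,x0:x1],None,fx=s,fy=s,interpolation=cv2.INTER_CUBIC))
def to_tool(X,yaw=None):
    """shift in mm in tool axes from the commanded (measured) pose to world X"""
    o,p,R=pose(); return R.T@(np.array(X)-p)*1000
E
python3 - <<'E'
from h import *
a=cv2.imread("pics/side0.png"); crop(a,200,120,440,300,3.3,"s1.png"); crop(a,200,220,360,400,3.3,"s2.png")
b=cv2.imread("pics/scene0.png"); crop(b,150,130,430,300,2.85,"c1.png")
E
```

```text
(no output)
```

View pics/s1.png

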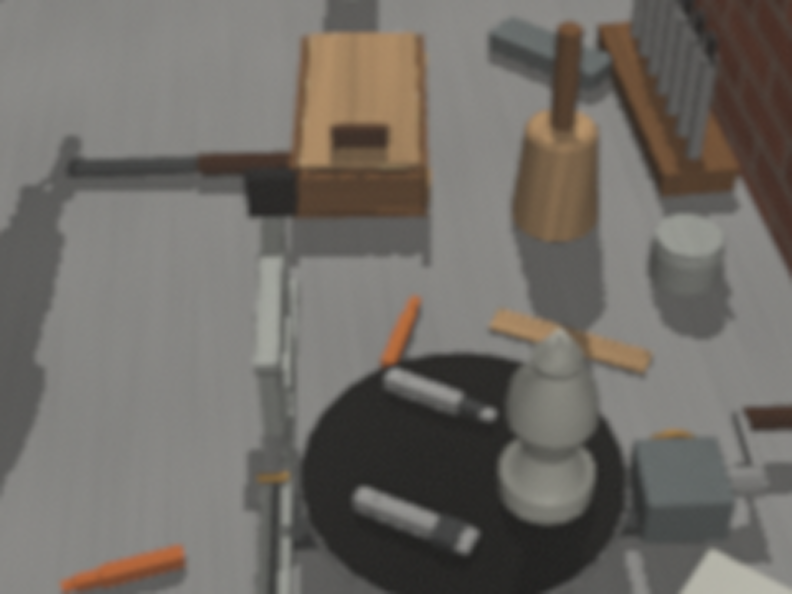

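View pics/s2.png

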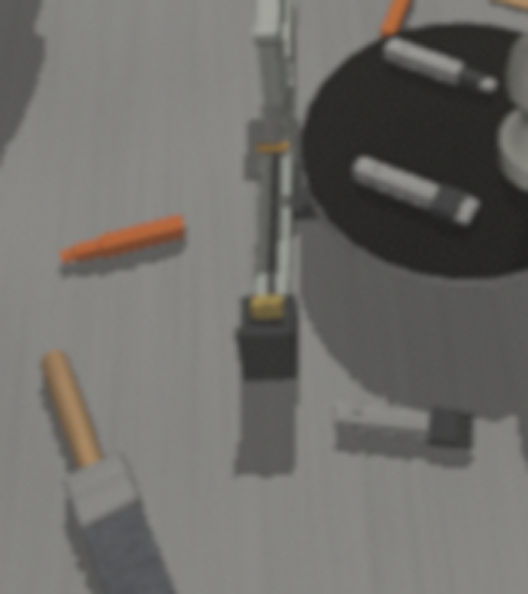

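View pics/c1.png

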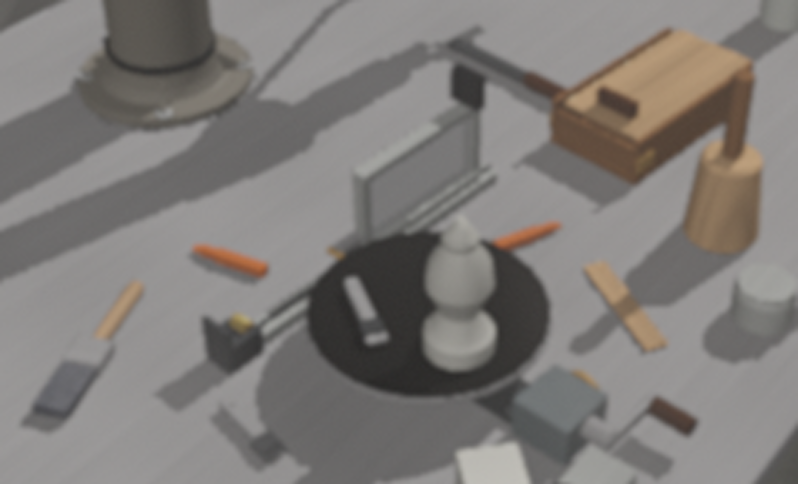

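```bash
python3 - <<'E'
from h import *
np.set_printoptions(precision=4,suppress=True)
S=camera_model("side");C=camera_model("scene")
s=lambda u,v:(200+u/3.3-0.35,120+v/3.3-0.35)
c=lambda u,v:(150+u/2.85-.32,130+v/2.85-.32)
for n,p,q in [("finial",(558,330),(460,215)),("handle",(360,127),(618,95)),("handleBL",(333,127),(598,97)),("handleBR",(388,127),(638,100)),("latch",(268-0,294+330),(240,320)),("tab top",(272,170),(470,70)),("case FR corner",(428,172),(637,143)),("case FL",(296,168),(553,99)),("caseBL",(305,35),(672,30)),("caseBR",(422,35),(750,63))]:
    if n=="latch": p=((200+268/3.3),(220+305/3.3))
    else: p=s(*p)
    print(n,*tri(S,p,C,c(*q)))
print("bitC on table", onz(S,200+340/3.3,220+412/3.3,.014),onz(S,200+470/3.3,220+418/3.3,.01))
print("scene bitC",onz(C,*c(222,408),.014),onz(C,*c(275,452),.01))
for h in (.055,.065,.072):
    print(h,"A",onz(S,*s(386,372),h+.014),onz(S,*s(495,412),h+.01),"B",onz(S,*s(357,495),h+.014),onz(S,*s(475,545),h+.01))
    print("  B scene",onz(C,*c(350,280),h+.014),onz(C,*c(378,340),h+.01))
    print("tt",onz(S,*s(303,470),h),onz(S,*s(625,480),h),onz(S,*s(475,352),h))
    print("tt c",onz(C,*c(308,310),h),onz(C,*c(549,310),h))
E
```

```text
finial [ 0.6697 -0.232   0.23  ] 0.002124408561226022
handle [0.5726 0.2324 0.0818] 0.003621482542782569
handleBL [0.5459 0.2324 0.0758] 0.017439713674521552
handleBR [0.6009 0.2319 0.0828] 0.001923907875816229
latch [ 0.4533 -0.3255  0.0437] 0.00046148966587107343
tab top [0.4819 0.0407 0.1805] 0.0029940784368671495
case FR corner [0.6346 0.1763 0.0637] 0.001466612680538429
case FL [0.5041 0.1889 0.07  ] 0.0019319035260485446
caseBL [0.5295 0.4487 0.0597] 0.008001528020936588
caseBR [0.6609 0.4224 0.0675] 0.003457471513439543
bitC on table [ 0.4978 -0.3968  0.014 ] [ 0.5866 -0.41    0.01  ]
scene bitC [ 0.5049 -0.4093  0.014 ] [ 0.5845 -0.4183  0.01  ]
0.055 A [ 0.5624 -0.0999  0.069 ] [ 0.6457 -0.1521  0.065 ] B [ 0.5263 -0.2264  0.069 ] [ 0.6086 -0.2805  0.065 ]
  B scene [ 0.5237 -0.2294  0.069 ] [ 0.6027 -0.2795  0.065 ]
tt [ 0.4869 -0.1849  0.055 ] [ 0.7361 -0.2264  0.055 ] [ 0.6424 -0.0723  0.055 ]
tt c [ 0.5086 -0.2804  0.055 ] [ 0.7105 -0.1284  0.055 ]
0.065 A [ 0.5615 -0.1096  0.079 ] [ 0.6438 -0.161   0.075 ] B [ 0.5259 -0.2345  0.079 ] [ 0.6072 -0.2879  0.075 ]
  B scene [ 0.5314 -0.238   0.079 ] [ 0.6095 -0.2875  0.075 ]
tt [ 0.487  -0.1933  0.065 ] [ 0.7331 -0.2343  0.065 ] [ 0.6405 -0.0821  0.065 ]
tt c [ 0.5164 -0.2883  0.065 ] [ 0.7163 -0.1378  0.065 ]
0.072 A [ 0.5609 -0.1163  0.086 ] [ 0.6425 -0.1673  0.082 ] B [ 0.5256 -0.2401  0.086 ] [ 0.6061 -0.293   0.082 ]
  B scene [ 0.5368 -0.244   0.086 ] [ 0.6144 -0.2931  0.082 ]
tt [ 0.487  -0.1993  0.072 ] [ 0.731  -0.2399  0.072 ] [ 0.6392 -0.089   0.072 ]
tt c [ 0.5218 -0.2938  0.072 ] [ 0.7203 -0.1444  0.072 ]
```

Request:
arm_command([
  [85, [-60, 108, -10], -0.1],
  [85, [-118, 216, -20], -0.2],
  [85, [-178, 325, -20], -0.32],
  [85, [-237, 433, -20], -0.32],
  [85, [-237, 433, -20], -0.32],
  [85, [-237, 433, -20], -0.32],
  [85, [-237, 433, -20], -0.32],
  [85, [-237, 433, -20], -0.32],
])

```text
t: 1.15
eef_pos: [0.5738, 0.2241, 0.2683]
tool_rot: [0.0, 0.74, 0.673, -0.0]
contact_force: [0.6, 1.0, -0.4]
gripper_width: 0.996
```

```bash
python3 - <<'E'
from h import *
np.set_printoptions(precision=4,suppress=True)
o,p,R=pose(); m=camera_model("wrist"); im=read_camera("wrist"); cv2.imwrite("pics/w1.png",im)
np.save("w1.npy",m,allow_pickle=True)
print(o["t"],p,R,o["contact_force"]); print(R.T@(-np.array(m["R"]).T@m["t"]-p), np.array(m["R"])@R)
E
```

```text
1.15 [0.5738 0.2241 0.2683] [[ 0.0955  0.9954 -0.    ]
 [ 0.9954 -0.0955 -0.0002]
 [-0.0002 -0.     -1.    ]] [ 0.6067  1.0216 -0.3579]
[ 0.0002 -0.082  -0.1268] [[ 1.      0.     -0.001 ]
 [-0.0003  0.9482 -0.3178]
 [ 0.0009  0.3178  0.9482]]
```

View pics/w1.png

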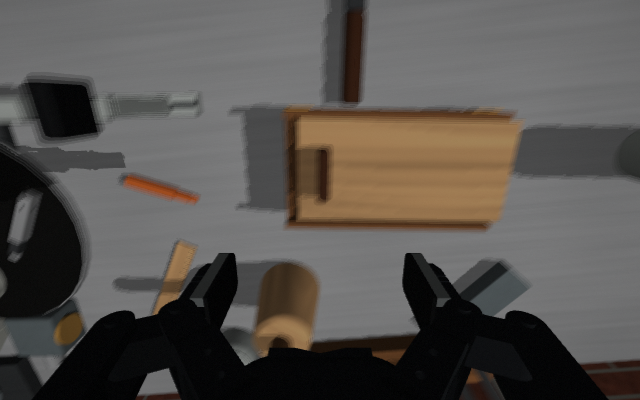

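```bash
python3 - <<'E'
from h import *
np.set_printoptions(precision=4,suppress=True)
im=cv2.imread("pics/w1.png"); crop(im,270,90,540,240,2.9,"w1c.png")
E
```

```text
(no output)
```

View pics/w1c.png

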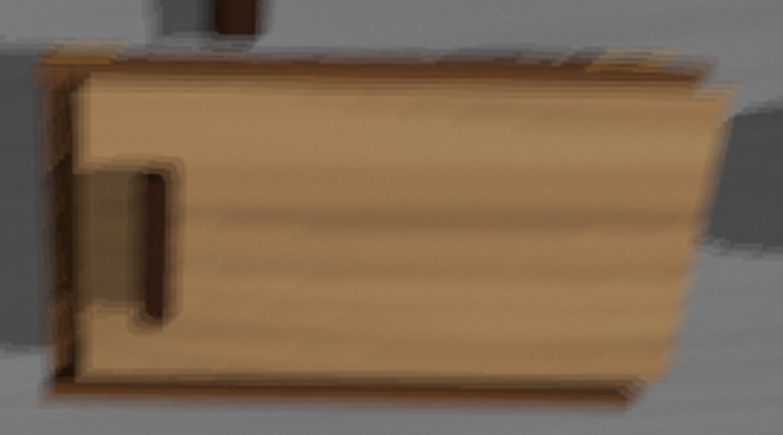

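```bash
python3 - <<'E'
from h import *
np.set_printoptions(precision=4,suppress=True)
m=np.load("w1.npy",allow_pickle=True).item()
q=lambda u,v:(270+u/2.9-.35,90+v/2.9-.35)
h=onz(m,*q(157,244),.083);print("handle",h,to_tool([h[0],h[1],.083]))
print(onz(m,*q(157,162),.083),onz(m,*q(157,326),.083))
fl,fr=onz(m,*q(80,75),.059),onz(m,*q(80,380),.059); bl,br=onz(m,*q(735,90),.059),onz(m,*q(665,380),.059)
print("cover",fl,fr,bl,br)
ol,orr=onz(m,*q(45,60),.065),onz(m,*q(50,400),.065);print("case front",ol,orr)
print("mallet etc; orange",onz(m,125,180,0.01),onz(m,198,200,.01))
print("tab",onz(m,62,108,.18))
print("B/A bit",onz(m,22,195,.074),onz(m,15,250,.07))
E
```

```text
handle [0.5707 0.2294 0.083 ] [ 14.1622 -10.3332 185.4971]
[0.54   0.2322 0.083 ] [0.6035 0.2264 0.083 ]
cover [0.5078 0.2059 0.059 ] [0.6334 0.1908 0.059 ] [0.5374 0.4559 0.059 ] [0.6574 0.4409 0.059 ]
case front [0.5009 0.194  0.065 ] [0.6388 0.1777 0.065 ]
mallet etc; orange [ 0.5718 -0.0413  0.01  ] [0.6097 0.051  0.01  ]
tab [0.4813 0.0514 0.18  ]
B/A bit [ 0.5647 -0.1196  0.074 ] [ 0.6344 -0.1627  0.07  ]
```

```bash
python3 - <<'E'
from h import *
np.set_printoptions(precision=4,suppress=True)
o,p,R=pose(); print(o["t"],p,R[:,0],o["joint_vel"])
m=camera_model("wrist"); im=read_camera("wrist"); cv2.imwrite("pics/w2.png",im); np.save("w2.npy",m,allow_pickle=True)
o,p,R=pose(); print(o["t"],p,R[:,0]); crop(im,270,90,540,240,2.9,"w2c.png")
E
```

```text
1.2 [0.5788 0.2151 0.2686] [ 0.1055  0.9944 -0.0047] [-0.0313 -0.0205  0.0175  0.0355  0.0301 -0.0034 -0.15  ]
1.25 [0.5769 0.218  0.2684] [ 0.1061  0.9943 -0.0037]
```

View pics/w2c.png

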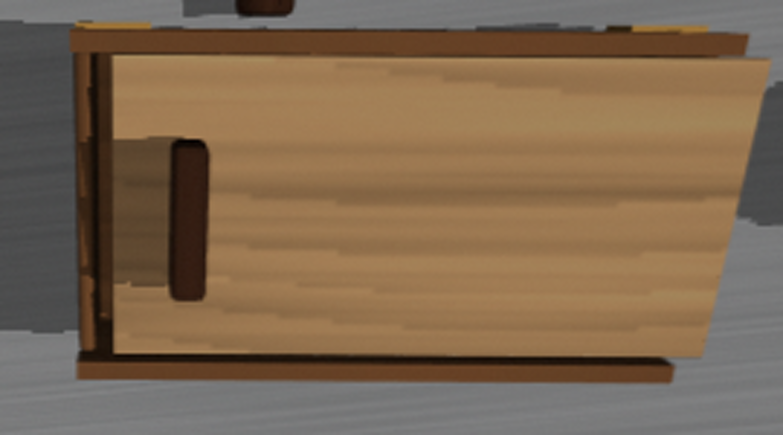

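```bash
python3 - <<'E'
from h import *
np.set_printoptions(precision=4,suppress=True)
m=np.load("w2.npy",allow_pickle=True).item()
q=lambda u,v:(270+u/2.9-.35,90+v/2.9-.35)
h=onz(m,*q(189,220),.083);print("handle",h,to_tool([h[0],h[1],.083]))
print(onz(m,*q(190,141),.083),onz(m,*q(188,300),.083))
fl,fr=onz(m,*q(113,56),.059),onz(m,*q(113,354),.059); bl,br=onz(m,*q(770,60),.059),onz(m,*q(702,356),.059)
print("cover",fl,fr,bl,br)
print("case rail front",onz(m,*q(72,30),.065),onz(m,*q(78,378),.065), "rail back",onz(m,*q(748,36),.065),onz(m,*q(672,380),.065))
E
```

```text
handle [0.5685 0.2324 0.083 ] [ 14.0745 -10.3521 185.3022]
[0.5394 0.2353 0.083 ] [0.5999 0.2292 0.083 ]
cover [0.5078 0.2099 0.059 ] [0.6286 0.1956 0.059 ] [0.5355 0.4575 0.059 ] [0.6556 0.4444 0.059 ]
case rail front [0.4969 0.1962 0.065 ] [0.6355 0.1802 0.065 ] rail back [0.5253 0.4441 0.065 ] [0.6625 0.4291 0.065 ]
```

Request:
arm_command([
  [60, [0, 0, 0], 0.018],
  [60, [0, 0, 0], 0.018],
  [60, [0, 0, 0], 0.018],
])

```text
t: 1.62
eef_pos: [0.5719, 0.228, 0.2682]
tool_rot: [-0.0, 0.745, 0.667, -0.0]
contact_force: [0.7, 0.1, -0.5]
gripper_width: 0.705
```

```bash
python3 - <<'E'
from h import *
np.set_printoptions(precision=4,suppress=True)
o,p,R=pose(); print(o["t"],p,R[:,0],o["joint_vel"])
print(to_tool([.5685,.2324,.083]))
E
```

```text
1.625 [0.5719 0.228  0.2682] [0.1098 0.994  0.0003] [ 0.0033 -0.0014  0.0077 -0.0008 -0.0007  0.0016  0.0024]
[  3.9561  -3.7469 185.1854]
```

Request:
arm_command([
  [50, [4, -4, 60], 0],
  [50, [4, -4, 120], 0],
  [50, [4, -4, 165], 0],
  [50, [4, -4, 184], 0],
  [50, [4, -4, 184], 0],
  [0, [4, -4, 184], 0],
  [0, [4, -4, 184], 0],
  [0, [4, -4, 184], 0],
], squeeze=40)

```text
t: 2.62
eef_pos: [0.5705, 0.2315, 0.0864]
tool_rot: [0.0, 0.746, 0.666, 0.002]
contact_force: [-0.1, 0.6, 7.1]
gripper_width: 0.149
```

Request:
arm_command([
  [0, [0, 0, 0], 0],
  [0, [0, 0, 0], 0],
])

```text
t: 2.88
eef_pos: [0.5705, 0.2314, 0.0864]
tool_rot: [0.0, 0.746, 0.666, 0.002]
contact_force: [-0.7, 0.2, 6.8]
gripper_width: 0.149
```

```bash
python3 - <<'E'
from h import *
o,p,R=pose(); print(o["t"],p,R[:,0],o["contact_force"],o["gripper_width"])
cv2.imwrite("pics/w3.png",read_camera("wrist"))
E
```

```text
2.875 [0.57051095 0.23143374 0.08637307] [0.11253188 0.99364596 0.00206837] [-0.68407537  0.16076531  6.76031089] 0.148930975121064
```

View pics/w3.png

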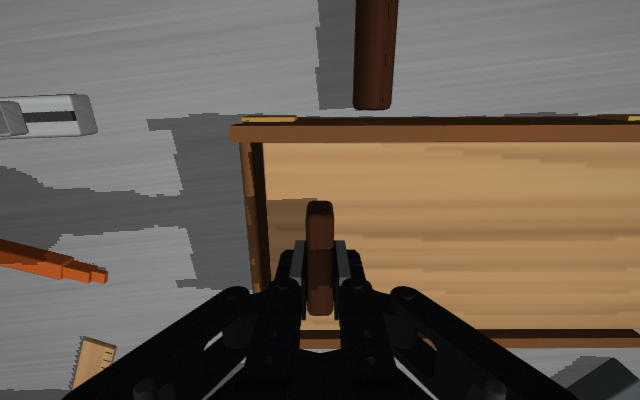

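Request:
arm_command([
  [0, [0, 0, -3], 0],
  [0, [25, 0, -3], 0],
  [0, [50, 0, -3], 0],
  [0, [75, 0, -3], 0],
  [0, [100, 0, -3], 0],
  [0, [125, 0, -3], 0],
  [0, [145, 0, -3], 0],
  [0, [165, 0, -3], 0],
])

```text
t: 3.92
eef_pos: [0.5884, 0.394, 0.0866]
tool_rot: [0.001, 0.746, 0.666, -0.001]
contact_force: [3.4, -3.1, -8.2]
gripper_width: 0.149
```

Request:
arm_command([
  [0, [10, 0, 0], 0],
  [0, [20, 0, 0], 0],
  [0, [26, 0, 0], 0],
  [0, [26, 0, 0], 0],
  [0, [26, 0, 0], 0],
])

```text
t: 4.55
eef_pos: [0.5913, 0.4199, 0.0866]
tool_rot: [0.001, 0.746, 0.666, -0.0]
contact_force: [5.8, -0.4, -8.7]
gripper_width: 0.151
```

Request:
arm_command([
  [0, [4, 0, 1], 0],
  [0, [4, 0, 1], 0],
  [0, [4, 0, 1], 0],
  [0, [4, 0, 1], 0],
])

```text
t: 5.05
eef_pos: [0.5915, 0.4213, 0.0865]
tool_rot: [0.001, 0.746, 0.665, -0.002]
contact_force: [1.6, -8.6, 0.1]
gripper_width: 0.155
```

Request:
arm_command([
  [0, [-3, 0, 0], 0],
  [40, [-3, 0, 0], 0],
  [40, [-3, 0, 0], 0],
  [40, [-3, 0, -60], 0],
  [40, [-3, 0, -120], 0],
  [40, [-50, 4, -180], 0],
  [40, [-110, 7, -230], 0],
  [40, [-170, 10, -265], 0],
])

```text
t: 6.05
eef_pos: [0.5835, 0.2845, 0.3342]
tool_rot: [-0.0, 0.745, 0.667, 0.001]
contact_force: [1.7, -0.5, 0.1]
gripper_width: 0.465
```

Request:
arm_command([
  [60, [-60, 4, 0], 0],
  [60, [-120, 8, 0], 0],
  [60, [-180, 10, 0], 0],
  [60, [-240, 12, 0], 0],
  [60, [-300, 14, 0], 0],
  [60, [-360, 16, 0], 0],
  [60, [-420, 18, 0], 0],
  [60, [-470, 20, 0], 0],
])

```text
t: 7.05
eef_pos: [0.5506, -0.1866, 0.3324]
tool_rot: [0.0, 0.746, 0.666, 0.001]
contact_force: [0.3, 0.6, -0.7]
gripper_width: 0.701
```

Request:
arm_command([
  [60, [0, 0, 0], 0],
  [60, [0, 0, 0], 0],
  [60, [0, 0, 0], 0],
  [60, [0, 0, 0], 0],
])

```text
t: 7.55
eef_pos: [0.5512, -0.1834, 0.3315]
tool_rot: [-0.0, 0.745, 0.667, 0.0]
contact_force: [0.7, -0.5, -0.5]
gripper_width: 0.703
```

```bash
python3 - <<'E'
from h import *
o,p,R=pose(); print(o["t"],p,R[:,0],o["contact_force"],o["gripper_width"])
np.save("w4.npy",camera_model("wrist"),allow_pickle=True)
cv2.imwrite("pics/w4.png",read_camera("wrist"))
cv2.imwrite("pics/side4.png",read_camera("side"))
E
```

```text
7.55 [ 0.55122915 -0.18339886  0.33149683] [1.10099083e-01 9.93920490e-01 5.02398747e-04] [ 0.67862114 -0.46331848 -0.53853948] 0.7033661212464164
```

View pics/w4.png

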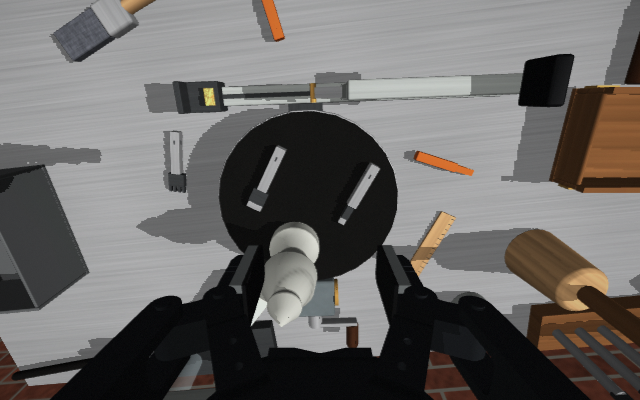

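View pics/side4.png

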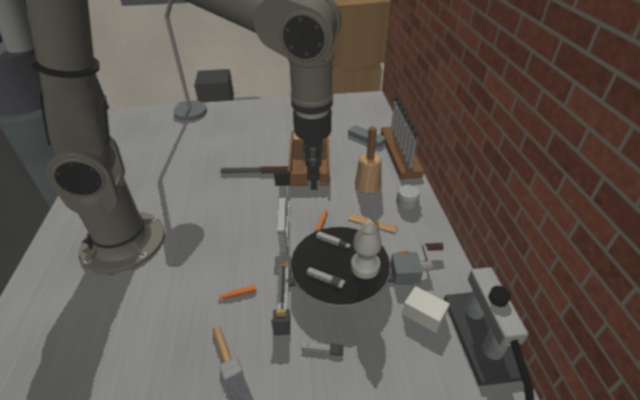

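```bash
python3 - <<'E'
from h import *
im=cv2.imread("pics/w4.png"); crop(im,150,100,410,270,3,"w4c.png")
im=cv2.imread("pics/side4.png"); crop(im,300,200,500,350,3.9,"s4c.png")
print(proj(camera_model("side"),[.55,-.183,.33]))
E
```

```text
(np.float64(313.06734646701335), np.float64(176.29009553716003))
```

View pics/w4c.png

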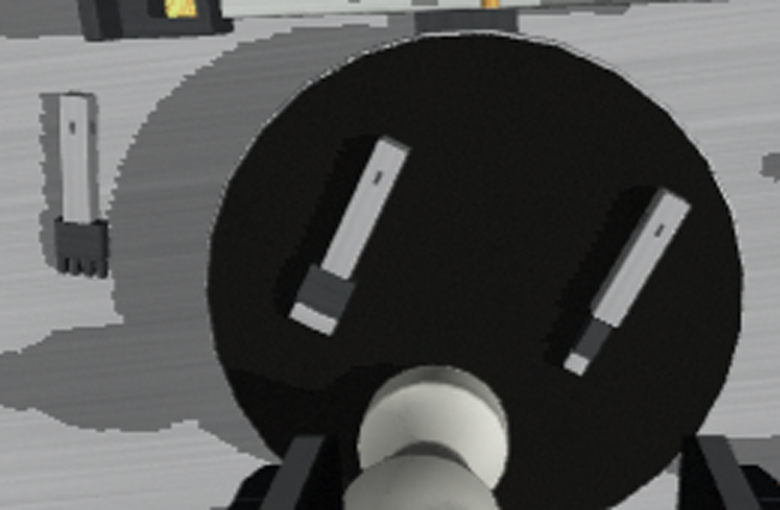

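View pics/s4c.png

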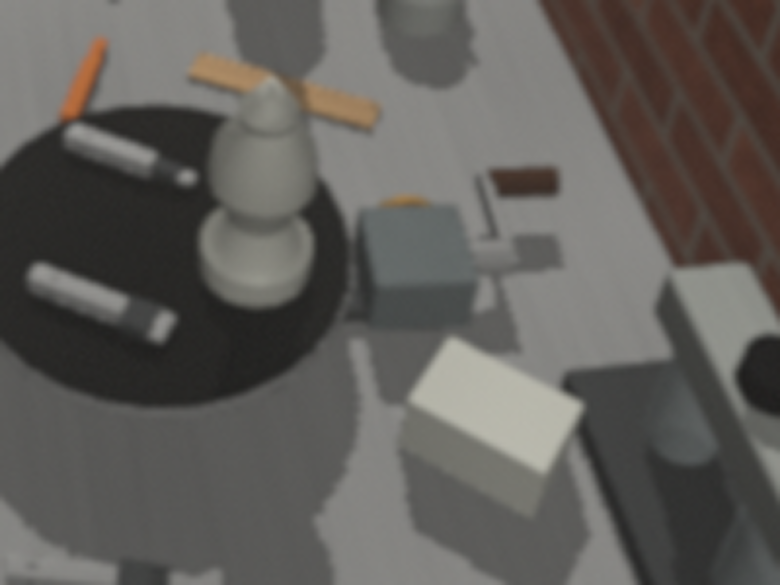

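```bash
python3 - <<'E'
from h import *
np.set_printoptions(precision=4,suppress=True)
m=np.load("w4.npy",allow_pickle=True).item(); S=camera_model("side");C=camera_model("scene")
w=lambda u,v:(150+u/3-.33,100+v/3-.33)
s=lambda u,v:(200+u/3.3-0.35,120+v/3.3-0.35)
print("A tail",tri(m,w(677,198),S,s(387,377))); print("A tip",tri(m,w(577,368),S,s(492,413)))
print("B tail",tri(m,w(398,143),S,s(358,494)));print("B tip",tri(m,w(312,325),S,s(470,545)))
# turntable ellipse fit in wrist
im=cv2.imread("pics/w4.png");g=cv2.cvtColor(im,cv2.COLOR_BGR2GRAY)
mask=((g<32)).astype(np.uint8); mask[:,:215]=0;mask[:110]=0
cs,_=cv2.findContours(mask,cv2.RETR_EXTERNAL,cv2.CHAIN_APPROX_NONE)
c=max(cs,key=cv2.contourArea)[:,0]; print(c.min(0),c.max(0))
c=c[c[:,1]<235]; 
for z in (.052,.055,.06,.065,.07):
    P=np.array([onz(m,u+0.0,v+0.0,z)[:2] for u,v in c])
    hull=cv2.convexHull(P.astype(np.float32))[:,0]
    A=np.c_[2*hull,np.ones(len(hull))];x=np.linalg.lstsq(A,(hull**2).sum(1),rcond=None)[0]
    r=np.sqrt(x[2]+x[0]**2+x[1]**2); print(z,x[:2],r,np.abs(np.linalg.norm(hull-x[:2],axis=1)-r).max())
E
```

```text
A tail (array([ 0.5627, -0.109 ,  0.0726]), np.float64(0.0009555311289032016))
A tip (array([ 0.6411, -0.1603,  0.073 ]), np.float64(0.0011125115910928512))
B tail (array([ 0.526 , -0.2291,  0.0731]), np.float64(0.001954455586657572))
B tip (array([ 0.6052, -0.2831,  0.0696]), np.float64(0.0017480790663121667))
[215 112] [590 399]
0.052 [ 0.6137 -0.2067] 0.13008278470413412 0.000901532703869834
0.055 [ 0.6127 -0.2065] 0.12914542598641235 0.0008655392020933961
0.06 [ 0.611  -0.2061] 0.1276186709331749 0.0006083870839226624
0.065 [ 0.6091 -0.2057] 0.12588320043447712 0.0007879244795395701
0.07 [ 0.6074 -0.2053] 0.12430744909877238 0.0008459498109957414
```

```bash
python3 - <<'E'
from h import *
np.set_printoptions(precision=4,suppress=True)
m=np.load("w4.npy",allow_pickle=True).item()
w=lambda u,v:(150+u/3-.33,100+v/3-.33)
def bit(n,tail,tip,z):
    a=onz(m,*w(*tail),z+.014);b=onz(m,*w(*tip),z+.009);d=(b-a)[:2];L=np.linalg.norm(d);d/=L
    g=a[:2]+d*.042
    print(n,a,b,L,"ang",np.degrees(np.arctan2(d[1],d[0])),"grasp",g,to_tool([*g,.25]))
    o,p,R=pose(); ta=np.arctan2(R[1,0],R[0,0]); need=np.arctan2(d[1],d[0])+np.pi/2
    print("   roll",ta-need)
bit("A",(676,198),(577,367),.0575)
bit("B",(397,144),(312,325),.0575)
bit("C",(77,96),(82,272),0)
print("finial",onz(m,*w(433,440),.0575+.02))
E
```

```text
A [ 0.5634 -0.1091  0.0715] [ 0.6428 -0.1602  0.0665] 0.09441922295121294 ang -32.74604008708476 grasp [ 0.5987 -0.1318] [57.2018 41.5832 81.5239]
   roll 0.46012252625334416
B [ 0.5257 -0.2299  0.0715] [ 0.6072 -0.2839  0.0665] 0.09776078964152848 ang -33.50746676346148 grasp [ 0.5607 -0.2531] [-67.5245  17.2239  81.4919]
   roll 0.47341192876863525
C [ 0.4929 -0.3924  0.014 ] [ 0.5838 -0.4168  0.009 ] 0.09412789982459728 ang -15.01268743579763 grasp [ 0.5335 -0.4033] [-219.8216    6.8836   81.4543]
   roll 0.15061713507111785
finial [ 0.6686 -0.2333  0.0775]
```

Request:
arm_command([
  [40, [-30, 8, 30], 0.17],
  [40, [-60, 16, 80], 0.34],
  [40, [-68, 17, 130], 0.473],
  [40, [-68, 17, 180], 0.473],
  [40, [-68, 17, 200], 0.473],
  [40, [-68, 17, 200], 0.473],
  [40, [-68, 17, 200], 0.473],
  [40, [-68, 17, 200], 0.473],
])

```text
t: 8.65
eef_pos: [0.5613, -0.2549, 0.1335]
tool_rot: [0.001, 0.881, 0.473, 0.001]
contact_force: [-0.5, -0.5, 0.1]
gripper_width: 0.467
```

```bash
python3 - <<'E'
from h import *
np.set_printoptions(precision=4,suppress=True)
o,p,R=pose(); print(o["t"],p,R[:,0],o["contact_force"],o["gripper_width"])
np.save("w5.npy",camera_model("wrist"),allow_pickle=True)
cv2.imwrite("pics/w5.png",read_camera("wrist")); print(to_tool([.5607,-.2531,.079]))
E
```

```text
8.65 [ 0.5613 -0.2549  0.1335] [0.5528 0.8333 0.0012] [-0.4685 -0.4778  0.0808] 0.46695150928120005
[ 1.1063 -1.3724 54.2193]
```

View pics/w5.png

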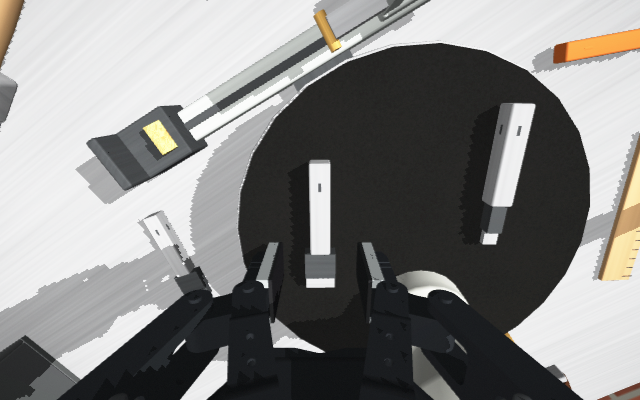

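```bash
python3 - <<'E'
from h import *
np.set_printoptions(precision=4,suppress=True)
m=np.load("w5.npy",allow_pickle=True).item();m4=np.load("w4.npy",allow_pickle=True).item()
w=lambda u,v:(150+u/3-.33,100+v/3-.33)
print(tri(m,(319.5,160.5),m4,w(397,144)),tri(m,(320,287),m4,w(312,325)),tri(m,(319.5,187),m4,w(377,178)))
a=onz(m,319.5,160.5,.0715);b=onz(m,320,287,.0665);d=(b-a)[:2];d/=np.linalg.norm(d);print(a,b,d);g=a[:2]+d*.041
print(to_tool([*g,.079]))
E
```

```text
(array([ 0.5289, -0.2332,  0.0491]), np.float64(0.00013931721430890013)) (array([ 0.6032, -0.2814,  0.0772]), np.float64(0.0011115547533601365)) (array([ 0.5382, -0.2395,  0.0795]), np.float64(0.0003213189491750951))
[ 0.5251 -0.2307  0.0715] [ 0.6095 -0.2862  0.0665] [ 0.8354 -0.5497]
[ 0.2884 -2.4222 54.2154]
```

Request:
arm_command([
  [40, [0, -2, 20], 0],
  [40, [0, -2, 40], 0],
  [40, [0, -2, 52], 0],
  [40, [0, -2, 53], 0],
  [0, [0, -2, 53], 0],
  [0, [0, -2, 53], 0],
  [0, [0, -2, 53], 0],
  [0, [0, -2, 53], 0],
], squeeze=60)

```text
t: 9.7
eef_pos: [0.5601, -0.255, 0.0808]
tool_rot: [0.002, 0.881, 0.472, 0.001]
contact_force: [-2.2, 0.4, 14.7]
gripper_width: 0.146
```

Request:
arm_command([
  [0, [0, 0, -10], 0],
  [0, [0, 0, -40], 0],
  [0, [0, 0, -80], 0],
  [0, [0, 0, -80], 0],
])

```text
t: 10.2
eef_pos: [0.5602, -0.2543, 0.1615]
tool_rot: [0.002, 0.881, 0.473, 0.002]
contact_force: [0.2, -0.5, -1.8]
gripper_width: 0.142
```

```bash
python3 - <<'E'
from h import *
np.set_printoptions(precision=4,suppress=True)
o,p,R=pose(); print(o["t"],p,R[:,0],o["contact_force"],o["gripper_width"])
cv2.imwrite("pics/w6.png",read_camera("wrist"))
E
```

```text
10.2 [ 0.5602 -0.2543  0.1615] [0.553  0.8332 0.0016] [ 0.1754 -0.5358 -1.7746] 0.14172248418807998
```

View pics/w6.png

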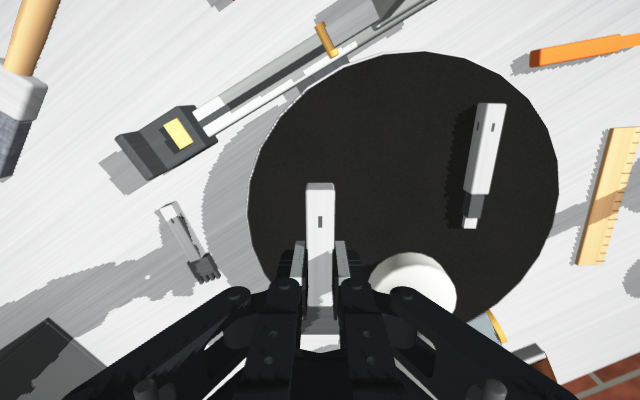

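Request:
arm_command([
  [0, [0, 0, -50], 0],
  [0, [15, -10, -100], 0],
  [0, [50, -33, -120], -0.05],
  [0, [95, -62, -120], -0.15],
  [0, [140, -91, -120], -0.25],
  [0, [185, -120, -120], -0.35],
  [0, [230, -150, -120], -0.42],
  [0, [275, -179, -120], -0.473],
])

```text
t: 11.25
eef_pos: [0.5602, 0.0766, 0.2769]
tool_rot: [-0.001, 0.745, 0.667, -0.001]
contact_force: [0.2, -0.0, -1.1]
gripper_width: 0.149
```

```bash
python3 - <<'E'
from h import *
np.set_printoptions(precision=4,suppress=True)
o,p,R=pose(); print(o["t"],p,R[:,0],o["gripper_width"], to_tool([.5646,.2387,.15]))
E
```

```text
11.25 [0.5602 0.0766 0.2769] [ 0.1103  0.9939 -0.0008] 0.149175140741001 [161.6811 -13.1894 126.8087]
```

Request:
arm_command([
  [0, [50, -5, 0], 0],
  [0, [100, -10, 20], 0],
  [0, [140, -14, 60], 0],
  [0, [163, -16, 100], 0],
  [0, [163, -16, 131], 0],
  [0, [163, -16, 131], 0],
  [0, [163, -16, 131], 0],
  [0, [163, -16, 131], 0],
])

```text
t: 12.25
eef_pos: [0.5647, 0.2385, 0.149]
tool_rot: [0.0, 0.746, 0.666, 0.001]
contact_force: [-0.5, 0.5, -0.6]
gripper_width: 0.147
```

```bash
python3 - <<'E'
from h import *
np.set_printoptions(precision=4,suppress=True)
o,p,R=pose(); print(o["t"],p,R[:,0],o["gripper_width"], to_tool([.5646,.2387,.030]))
np.save("w7.npy",camera_model("wrist"),allow_pickle=True)
cv2.imwrite("pics/w7.png",read_camera("wrist"))
E
```

```text
12.25 [0.5647 0.2385 0.149 ] [0.1134 0.9935 0.0014] 0.14661998556615938 [  0.059   -0.4101 118.9982]
```

View pics/w7.png

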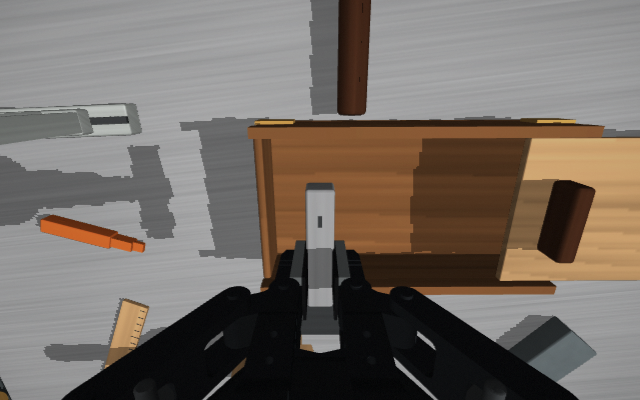

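Request:
arm_command([
  [0, [0, 0, 40], 0],
  [0, [0, 0, 80], 0],
  [0, [0, 0, 100], 0],
  [0, [0, 0, 110], 0],
  [0, [0, 0, 116], 0],
  [0, [0, 0, 118], 0],
  [0, [0, 0, 118], 0],
])

```text
t: 13.18
eef_pos: [0.5642, 0.2388, 0.0302]
tool_rot: [0.0, 0.746, 0.666, 0.001]
contact_force: [0.1, 1.3, -0.3]
gripper_width: 0.151
```

Request:
arm_command([
  [0, [0, 0, 2], 0],
  [0, [0, 0, 2], 0],
  [0, [0, 0, 3], 0],
  [0, [0, 0, 3], 0],
])

```text
t: 13.68
eef_pos: [0.5637, 0.2385, 0.0264]
tool_rot: [-0.0, 0.746, 0.666, -0.0]
contact_force: [-0.1, 0.5, -0.7]
gripper_width: 0.144
```

Request:
arm_command([
  [0, [0, 0, 2], 0],
  [0, [0, 0, 2], 0],
  [0, [0, 0, 2], 0],
])

```text
t: 14.05
eef_pos: [0.5639, 0.2386, 0.0247]
tool_rot: [0.0, 0.746, 0.666, 0.0]
contact_force: [-0.9, -0.3, 2.2]
gripper_width: 0.143
```

Request:
arm_command([
  [28, [0, 0, 0], 0],
  [28, [0, 0, 0], 0],
  [28, [0, 0, 0], 0],
  [28, [0, 0, -40], 0],
  [28, [0, 0, -80], 0],
  [28, [0, 0, -125], 0],
  [28, [0, 0, -170], 0],
  [28, [0, 0, -200], 0],
])

```text
t: 15.05
eef_pos: [0.5643, 0.2387, 0.2269]
tool_rot: [0.0, 0.746, 0.666, 0.001]
contact_force: [0.6, 0.4, -0.5]
gripper_width: 0.33
```

Request:
arm_command([
  [40, [-50, 0, -40], 0],
  [40, [-100, 0, -60], 0.1],
  [40, [-150, 0, -60], 0.25],
  [40, [-150, 0, -60], 0.25],
  [40, [-150, 0, -60], 0.25],
])

```text
t: 15.68
eef_pos: [0.5467, 0.09, 0.2844]
tool_rot: [-0.0, 0.823, 0.568, 0.0]
contact_force: [1.1, 0.2, 0.4]
gripper_width: 0.467
```

```bash
python3 - <<'E'
from h import *
np.set_printoptions(precision=4,suppress=True)
o,p,R=pose(); print(o["t"],p,R[:,0],o["gripper_width"])
np.save("w8.npy",camera_model("wrist"),allow_pickle=True)
cv2.imwrite("pics/w8.png",read_camera("wrist"))
cv2.imwrite("pics/side8.png",read_camera("side"))
E
```

```text
15.675 [0.5467 0.09   0.2844] [0.3541 0.9352 0.0005] 0.4670554245591503
```

View pics/w8.png

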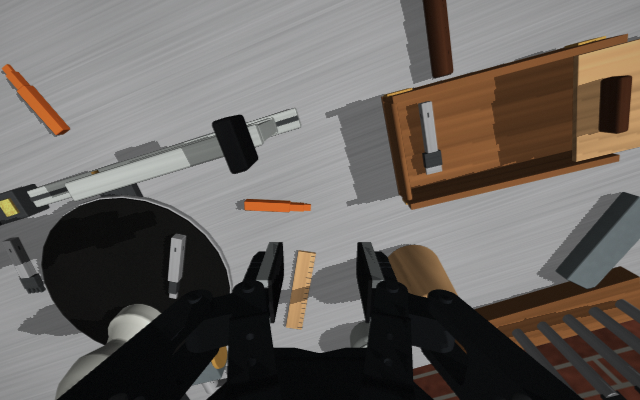

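View pics/side8.png

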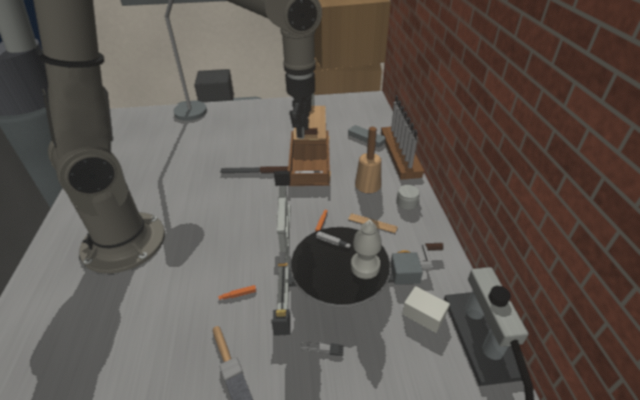

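```bash
python3 - <<'E'
from h import *
np.set_printoptions(precision=4,suppress=True)
m=np.load("w4.npy",allow_pickle=True).item()
w=lambda u,v:(150+u/3-.33,100+v/3-.33)
a=onz(m,*w(676,198),.0765);b=onz(m,*w(577,367),.0715);d=(b-a)[:2];L=np.linalg.norm(d);d/=L
g=a[:2]+d*.040
print(a,b,L,g,to_tool([*g,.14])); o,p,R=pose(); print(np.arctan2(R[1,0],R[0,0])-np.arctan2(d[1],d[0])-np.pi/2)
E
```

```text
[ 0.5622 -0.11    0.0765] [ 0.6406 -0.1604  0.0715] 0.09322137059596662 [ 0.5959 -0.1316] [-191.1063  124.5069  144.0787]
0.2113464436387571
```

Request:
arm_command([
  [40, [-45, 30, 0], 0.1],
  [40, [-95, 60, 0], 0.2],
  [40, [-145, 92, 20], 0.211],
  [40, [-185, 120, 50], 0.211],
  [40, [-191, 124, 100], 0.211],
  [40, [-191, 124, 144], 0.211],
  [40, [-191, 124, 144], 0.211],
  [40, [-191, 124, 144], 0.211],
])

```text
t: 16.77
eef_pos: [0.5962, -0.1325, 0.1418]
tool_rot: [0.0, 0.878, 0.479, 0.001]
contact_force: [-0.1, -0.5, -0.2]
gripper_width: 0.474
```

Request:
arm_command([
  [40, [0, 0, 0], 0],
  [40, [0, 0, 0], 0],
])

```text
t: 17.02
eef_pos: [0.5959, -0.133, 0.1421]
tool_rot: [0.001, 0.878, 0.478, 0.001]
contact_force: [-0.9, -0.4, 0.2]
gripper_width: 0.467
```

```bash
python3 - <<'E'
from h import *
np.set_printoptions(precision=4,suppress=True)
o,p,R=pose(); print(o["t"],p,R[:,0],o["gripper_width"])
np.save("w9.npy",camera_model("wrist"),allow_pickle=True)
cv2.imwrite("pics/w9.png",read_camera("wrist"))
E
```

```text
17.025 [ 0.5959 -0.133   0.1421] [0.5424 0.8401 0.0014] 0.4666934641641699
```

View pics/w9.png

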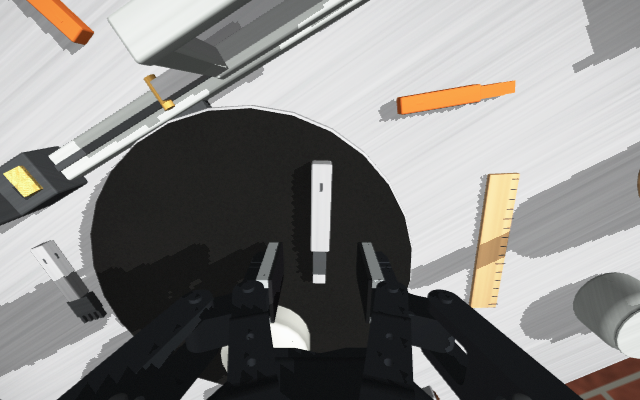

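Request:
arm_command([
  [40, [0, -1, 25], 0],
  [40, [0, -1, 45], 0],
  [40, [0, -1, 57], 0],
  [40, [0, -1, 59], 0],
  [0, [0, -1, 59], 0],
  [0, [0, -1, 59], 0],
  [0, [0, -1, 59], 0],
  [0, [0, -1, 59], 0],
], squeeze=60)

```text
t: 18.08
eef_pos: [0.5947, -0.1327, 0.0822]
tool_rot: [0.0, 0.878, 0.478, 0.001]
contact_force: [-0.9, -0.4, 6.1]
gripper_width: 0.143
```

Request:
arm_command([
  [0, [0, 0, -10], 0],
  [0, [0, 0, -50], 0],
  [0, [0, 0, -100], 0],
  [0, [0, 0, -150], 0],
  [0, [0, 0, -190], 0],
  [0, [0, 0, -190], 0],
])

```text
t: 18.82
eef_pos: [0.5957, -0.1331, 0.2753]
tool_rot: [0.002, 0.878, 0.478, 0.003]
contact_force: [1.0, 0.6, -1.6]
gripper_width: 0.144
```

```bash
python3 - <<'E'
from h import *
np.set_printoptions(precision=4,suppress=True)
o,p,R=pose(); print(o["t"],p,R[:,0],o["gripper_width"])
c=np.array([.5801,.3124]);ex=np.array([.9936,-.113]);ey=np.array([.113,.9936])
g=c-.007*ex-.025*ey; print(g,to_tool([*g,.15])); print(np.arctan2(R[1,0],R[0,0])-np.radians(83.5))
cv2.imwrite("pics/w10.png",read_camera("wrist"))
E
```

```text
18.825 [ 0.5957 -0.1331  0.2753] [0.543  0.8397 0.0033] 0.1438086771055359
[0.5703 0.2884] [ 339.7283 -250.8998  124.9798]
-0.46058265616715344
```

View pics/w10.png

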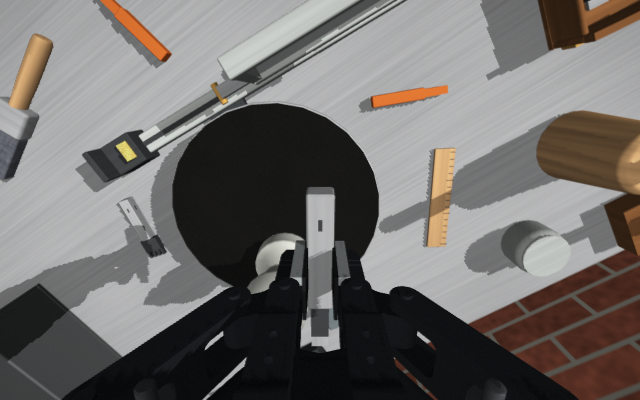

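Request:
arm_command([
  [0, [40, -30, 0], -0.08],
  [0, [80, -60, 0], -0.16],
  [0, [122, -90, 0], -0.24],
  [0, [164, -120, 0], -0.32],
  [0, [206, -152, 0], -0.4],
  [0, [248, -183, 0], -0.46],
  [0, [290, -214, 0], -0.46],
  [0, [320, -236, 0], -0.46],
])

```text
t: 19.88
eef_pos: [0.5677, 0.2669, 0.2692]
tool_rot: [-0.001, 0.745, 0.667, -0.002]
contact_force: [1.0, 0.2, -1.3]
gripper_width: 0.139
```

Request:
arm_command([
  [0, [0, 0, 0], 0],
  [0, [0, 0, 0], 0],
  [0, [0, 0, 0], 0],
])

```text
t: 20.25
eef_pos: [0.5698, 0.2624, 0.2709]
tool_rot: [0.0, 0.747, 0.665, -0.001]
contact_force: [-0.0, 0.2, -1.8]
gripper_width: 0.143
```

```bash
python3 - <<'E'
from h import *
np.set_printoptions(precision=4,suppress=True)
o,p,R=pose(); print(o["t"],p,R[:,0],o["gripper_width"])
print(to_tool([.5703,.2884,.026])); print(np.arctan2(R[1,0],R[0,0])-np.radians(83.5))
cv2.imwrite("pics/w11.png",read_camera("wrist"))
E
```

```text
20.25 [0.5698 0.2624 0.2709] [ 0.116   0.9933 -0.0013] 0.14330750883639445
[ 26.1818  -2.333  244.8347]
-0.0027747065264887016
```

View pics/w11.png

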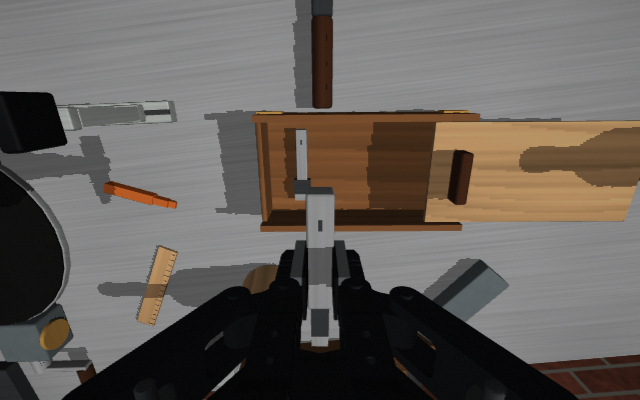

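Request:
arm_command([
  [0, [26, -2, 50], 0],
  [0, [26, -2, 100], 0],
  [0, [26, -2, 150], 0],
  [0, [26, -2, 195], 0],
  [0, [26, -2, 225], 0],
  [0, [26, -2, 239], 0],
  [0, [26, -2, 242], 0],
  [0, [26, -2, 242], 0],
])

```text
t: 21.3
eef_pos: [0.5715, 0.2906, 0.0306]
tool_rot: [0.0, 0.746, 0.666, 0.001]
contact_force: [-0.5, 0.2, -0.8]
gripper_width: 0.142
```

Request:
arm_command([
  [0, [0, 0, 1], 0],
  [0, [0, 0, 2], 0],
  [0, [0, 0, 2], 0],
])

```text
t: 21.68
eef_pos: [0.5707, 0.2905, 0.0278]
tool_rot: [-0.0, 0.746, 0.666, 0.0]
contact_force: [-1.0, 0.3, -1.0]
gripper_width: 0.144
```

Request:
arm_command([
  [0, [0, 0, 1], 0],
  [0, [0, 0, 2], 0],
  [0, [0, 0, 2], 0],
])

```text
t: 22.05
eef_pos: [0.5707, 0.2905, 0.0261]
tool_rot: [-0.0, 0.746, 0.666, 0.0]
contact_force: [-3.2, -1.4, 5.4]
gripper_width: 0.143
```

Request:
arm_command([
  [28, [0, 0, 0], 0],
  [28, [0, 0, 0], 0],
  [28, [0, 0, 0], 0],
  [28, [0, 0, -40], 0],
  [28, [0, 0, -90], 0],
  [28, [0, 0, -145], 0],
  [28, [0, 0, -200], 0],
  [28, [-30, 0, -245], 0],
])

```text
t: 23.05
eef_pos: [0.567, 0.2632, 0.2728]
tool_rot: [-0.0, 0.745, 0.667, 0.001]
contact_force: [0.9, 0.1, -0.2]
gripper_width: 0.326
```

Request:
arm_command([
  [40, [-60, 0, -10], 0],
  [40, [-120, 0, -10], 0],
  [40, [-180, 0, -10], 0],
  [40, [-240, 0, -10], 0],
  [40, [-300, 0, -10], 0],
  [40, [-360, 0, -10], 0],
  [40, [-420, 0, -10], 0],
  [40, [-480, 0, -10], 0],
])

```text
t: 24.05
eef_pos: [0.5122, -0.2181, 0.2807]
tool_rot: [0.0, 0.746, 0.666, 0.0]
contact_force: [1.1, 0.1, -0.4]
gripper_width: 0.471
```

Request:
arm_command([
  [40, [-60, 0, 0], 0],
  [40, [-100, 0, 0], 0],
  [40, [-100, 0, 0], 0],
  [40, [-100, 0, 0], 0],
  [40, [-100, 0, 0], 0],
])

```text
t: 24.68
eef_pos: [0.502, -0.314, 0.2803]
tool_rot: [-0.0, 0.745, 0.667, 0.0]
contact_force: [1.2, -0.7, 0.1]
gripper_width: 0.468
```

```bash
python3 - <<'E'
from h import *
np.set_printoptions(precision=4,suppress=True)
o,p,R=pose(); print(o["t"],p,R[:,0],o["gripper_width"])
np.save("w12.npy",camera_model("wrist"),allow_pickle=True)
cv2.imwrite("pics/w12.png",read_camera("wrist"))
cv2.imwrite("pics/side12.png",read_camera("side"))
E
```

```text
24.675 [ 0.502  -0.314   0.2803] [0.1111 0.9938 0.0009] 0.4681314490933287
```

View pics/w12.png

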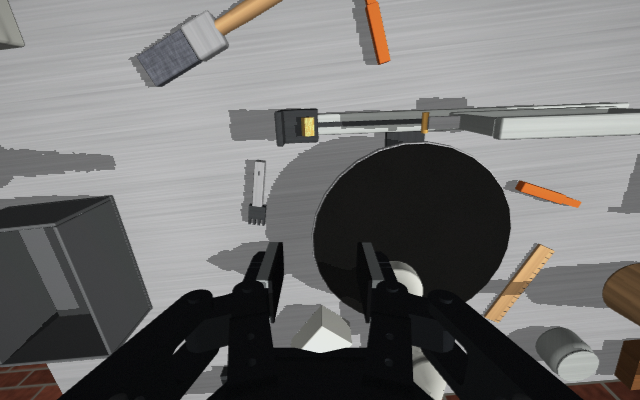

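View pics/side12.png

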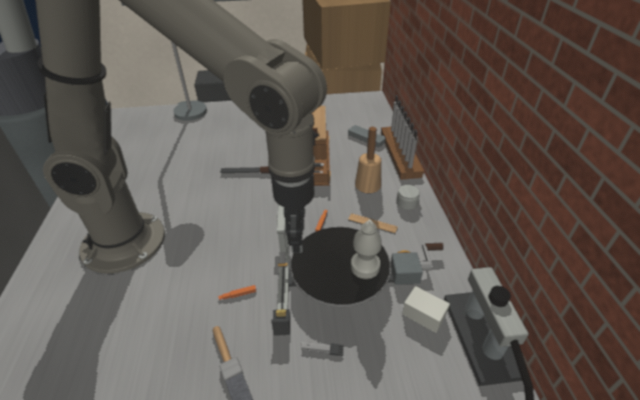

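```bash
python3 - <<'E'
from h import *
im=cv2.imread("pics/w12.png"); crop(im,220,140,300,240,6,"w12c.png")
E
```

```text
(no output)
```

View pics/w12c.png

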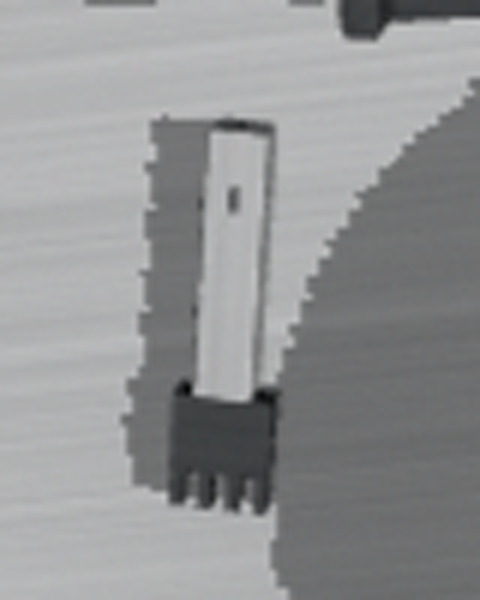

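```bash
python3 - <<'E'
from h import *
np.set_printoptions(precision=4,suppress=True)
m=np.load("w12.npy",allow_pickle=True).item()
w=lambda u,v:(220+u/6-.42,140+v/6-.42)
a=onz(m,*w(240,128),.014);e=onz(m,*w(225,398),.014);b=onz(m,*w(220,508),.009);d=(e-a)[:2];L=np.linalg.norm(d);d/=L
g=a[:2]+d*.040
print(a,e,b,L,np.linalg.norm((b-a)[:2]),g,to_tool([*g,.10])); o,p,R=pose(); print(np.arctan2(R[1,0],R[0,0])-np.arctan2(d[1],d[0])-np.pi/2)
E
```

```text
[ 0.4916 -0.3943  0.014 ] [ 0.5556 -0.4093  0.014 ] [ 0.5858 -0.417   0.009 ] 0.06573141474980712 0.09682763577406911 [ 0.5306 -0.4034] [-85.5024  38.4555 180.3823]
0.11917370928665338
```

Request:
arm_command([
  [40, [-40, 18, 30], 0.06],
  [40, [-86, 38, 60], 0.119],
  [40, [-86, 38, 110], 0.119],
  [40, [-86, 38, 160], 0.119],
  [40, [-86, 38, 180], 0.119],
  [40, [-86, 38, 180], 0.119],
  [40, [-86, 38, 180], 0.119],
])

```text
t: 25.65
eef_pos: [0.5306, -0.4062, 0.1027]
tool_rot: [0.002, 0.784, 0.62, 0.001]
contact_force: [-0.3, 0.6, -0.6]
gripper_width: 0.467
```

```bash
python3 - <<'E'
from h import *
np.set_printoptions(precision=4,suppress=True)
o,p,R=pose(); print(o["t"],p,R[:,0],o["gripper_width"])
m=camera_model("wrist");np.save("w13.npy",m,allow_pickle=True)
cv2.imwrite("pics/w13.png",read_camera("wrist"));print(to_tool([.5306,-.4034,.021]))
E
```

```text
25.65 [ 0.5306 -0.4062  0.1027] [ 0.2304  0.9731 -0.0012] 0.4670376572357267
[ 2.9381 -1.0272 81.9308]
```

View pics/w13.png

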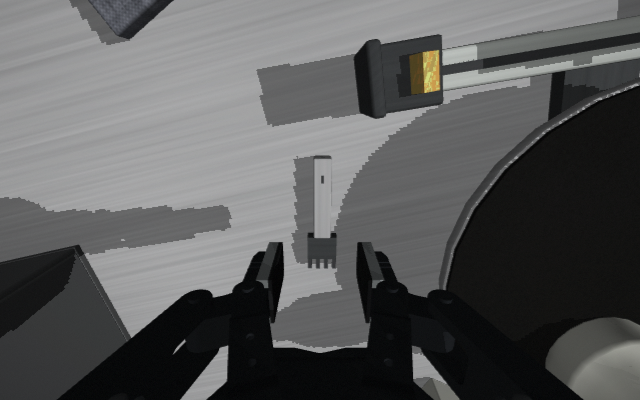

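Request:
arm_command([
  [40, [2, -1, 30], 0],
  [40, [2, -1, 60], 0],
  [40, [2, -1, 76], 0],
  [40, [2, -1, 81], 0],
  [0, [2, -1, 81], 0],
  [0, [2, -1, 81], 0],
  [0, [2, -1, 81], 0],
  [0, [2, -1, 81], 0],
], squeeze=60)

```text
t: 26.7
eef_pos: [0.5296, -0.4039, 0.0209]
tool_rot: [0.001, 0.784, 0.62, 0.0]
contact_force: [-2.2, 0.8, 5.6]
gripper_width: 0.138
```

Request:
arm_command([
  [0, [0, 0, -10], 0],
  [0, [0, 0, -60], 0],
  [0, [0, 0, -110], 0],
  [0, [0, 0, -160], 0],
  [0, [0, 0, -210], 0],
  [0, [0, 0, -260], 0],
  [0, [0, 0, -260], 0],
  [0, [0, 0, -260], 0],
])

```text
t: 27.7
eef_pos: [0.5284, -0.4027, 0.279]
tool_rot: [-0.001, 0.784, 0.62, 0.0]
contact_force: [0.1, 0.5, -2.0]
gripper_width: 0.145
```

```bash
python3 - <<'E'
from h import *
np.set_printoptions(precision=4,suppress=True)
o,p,R=pose(); print(o["t"],p,R[:,0],o["gripper_width"])
c=np.array([.5801,.3124]);ex=np.array([.9936,-.113]);ey=np.array([.113,.9936])
g=c-.007*ex+.023*ey; print(g,to_tool([*g,.15])); print(np.arctan2(R[1,0],R[0,0])-np.radians(83.5))
cv2.imwrite("pics/w14.png",read_camera("wrist"))
E
```

```text
27.7 [ 0.5284 -0.4027  0.279 ] [0.2306 0.973  0.0007] 0.1445589635326816
[0.5757 0.336 ] [ 729.6763 -124.2038  129.6376]
-0.11927515741810568
```

View pics/w14.png

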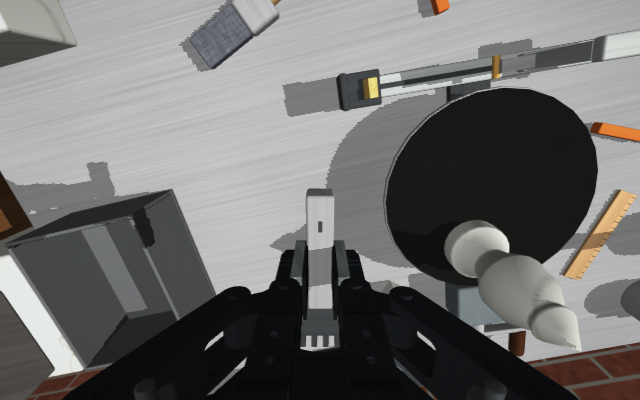

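Request:
arm_command([
  [0, [45, -8, 0], 0],
  [0, [95, -16, 0], 0],
  [0, [145, -25, 0], 0],
  [0, [195, -33, 0], 0],
  [0, [245, -42, 0], 0],
  [0, [295, -50, 0], 0],
  [0, [345, -59, 0], 0],
  [0, [395, -67, 0], 0],
])

```text
t: 28.75
eef_pos: [0.5536, -0.0018, 0.2779]
tool_rot: [-0.001, 0.784, 0.62, -0.001]
contact_force: [-0.5, -0.3, -1.1]
gripper_width: 0.141
```

Request:
arm_command([
  [0, [50, -9, 0], -0.03],
  [0, [100, -17, 0], -0.06],
  [0, [150, -26, 0], -0.09],
  [0, [200, -34, 0], -0.119],
  [0, [250, -43, 0], -0.119],
  [0, [280, -48, 0], -0.119],
  [0, [280, -48, 0], -0.119],
  [0, [280, -48, 0], -0.119],
])

```text
t: 29.75
eef_pos: [0.5722, 0.2787, 0.2781]
tool_rot: [0.0, 0.746, 0.665, -0.001]
contact_force: [0.4, -0.3, -1.4]
gripper_width: 0.141
```

```bash
python3 - <<'E'
from h import *
np.set_printoptions(precision=4,suppress=True)
o,p,R=pose(); print(o["t"],p,R[:,0],o["gripper_width"])
print(to_tool([.5757,.336,.026])); print(np.arctan2(R[1,0],R[0,0])-np.radians(83.5))
m=camera_model("wrist");np.save("w15.npy",m,allow_pickle=True)
cv2.imwrite("pics/w15.png",read_camera("wrist"))
E
```

```text
29.75 [0.5722 0.2787 0.2781] [ 0.1144  0.9934 -0.0024] 0.14119476586435079
[ 57.9114  -2.6782 251.9378]
-0.0012086108753903702
```

View pics/w15.png

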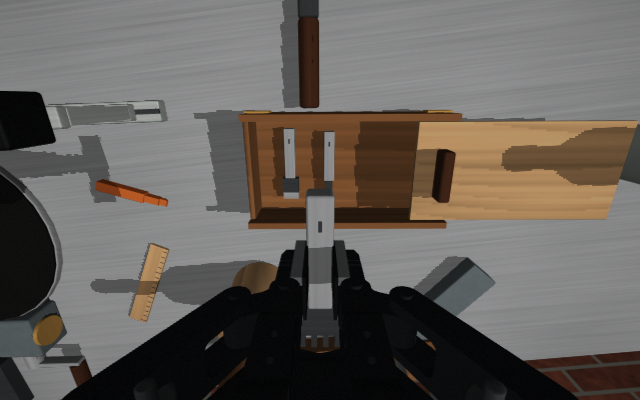

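Request:
arm_command([
  [0, [40, -2, 40], 0],
  [0, [58, -2, 90], 0],
  [0, [58, -2, 140], 0],
  [0, [58, -2, 190], 0],
  [0, [58, -2, 225], 0],
  [0, [58, -2, 244], 0],
  [0, [58, -2, 249], 0],
  [0, [58, -2, 249], 0],
])

```text
t: 30.8
eef_pos: [0.5781, 0.338, 0.0315]
tool_rot: [0.0, 0.746, 0.666, 0.001]
contact_force: [-0.5, -0.2, -1.3]
gripper_width: 0.142
```

Request:
arm_command([
  [0, [0, 0, 1], 0],
  [0, [0, 0, 2], 0],
  [0, [0, 0, 2], 0],
])

```text
t: 31.18
eef_pos: [0.5774, 0.3381, 0.0289]
tool_rot: [-0.0, 0.746, 0.666, 0.0]
contact_force: [0.2, -0.1, -0.7]
gripper_width: 0.143
```

Request:
arm_command([
  [0, [0, 0, 1], 0],
  [0, [0, 0, 2], 0],
  [0, [0, 0, 2], 0],
  [0, [0, 0, 2], 0],
])

```text
t: 31.68
eef_pos: [0.5774, 0.3381, 0.0278]
tool_rot: [-0.0, 0.746, 0.666, 0.0]
contact_force: [-4.0, -1.0, 8.7]
gripper_width: 0.138
```

Request:
arm_command([
  [28, [0, 0, -1], 0],
  [28, [0, 0, -1], 0],
  [28, [0, 0, -1], 0],
  [28, [0, 0, -40], 0],
  [28, [0, 0, -90], 0],
  [28, [0, 0, -145], 0],
  [28, [0, 0, -200], 0],
  [28, [0, 0, -250], 0],
])

```text
t: 32.67
eef_pos: [0.5773, 0.3379, 0.2786]
tool_rot: [0.0, 0.746, 0.666, 0.0]
contact_force: [0.9, -0.0, 0.5]
gripper_width: 0.327
```

Request:
arm_command([
  [50, [-40, -30, 0], 0],
  [50, [-80, -60, 0], 0],
  [50, [-80, -60, 0], 0],
  [50, [-80, -60, 0], 0],
  [50, [-80, -60, 0], 0],
])

```text
t: 33.3
eef_pos: [0.5092, 0.2663, 0.2764]
tool_rot: [0.0, 0.746, 0.666, 0.0]
contact_force: [-0.2, 0.1, -1.1]
gripper_width: 0.585
```

```bash
python3 - <<'E'
from h import *
np.set_printoptions(precision=4,suppress=True)
o,p,R=pose(); print(o["t"],p,R[:,0],o["gripper_width"])
m=camera_model("wrist");np.save("w16.npy",m,allow_pickle=True)
cv2.imwrite("pics/w16.png",read_camera("wrist"))
s=read_camera("side");c=read_camera("scene"); cv2.imwrite("pics/side16.png",s);cv2.imwrite("pics/scene16.png",c)
crop(s,200,180,480,390,2.8,"s16.png");crop(c,150,130,430,320,2.8,"c16.png")
E
```

```text
33.3 [0.5092 0.2663 0.2764] [0.1126 0.9936 0.0003] 0.5852251380994025
```

View pics/w16.png

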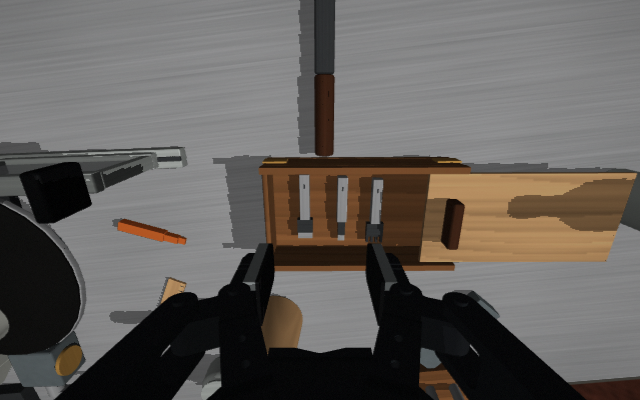

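View pics/s16.png

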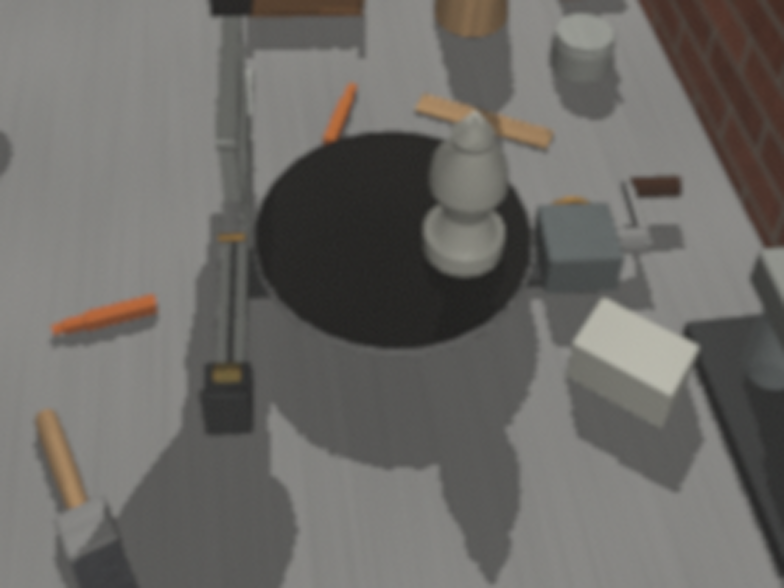

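View pics/c16.png

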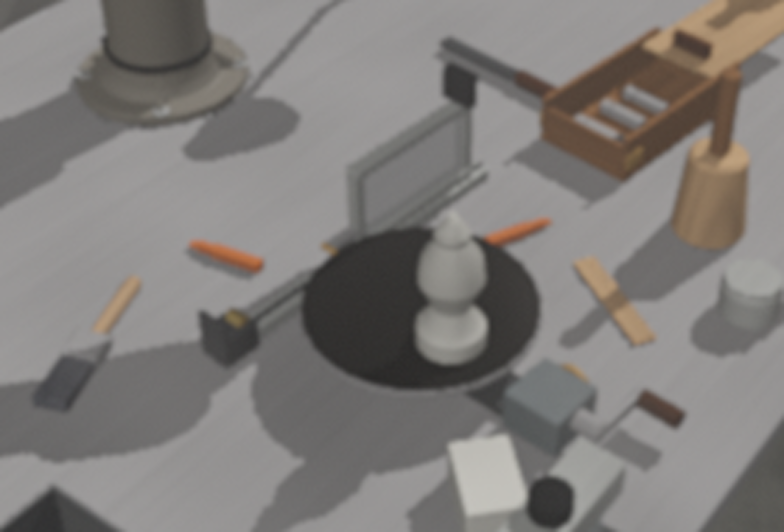

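```bash
python3 - <<'E'
from h import *
np.set_printoptions(precision=4,suppress=True)
m=np.load("w16.npy",allow_pickle=True).item()
im=cv2.imread("pics/w16.png"); crop(im,390,160,640,280,3,"w16c.png")
print(to_tool([.590,.4222,.15]), proj(m,[.590,.4222,.083]))
E
```

```text
[164.5152  62.8614 126.1491] (np.float64(456.40631673373593), np.float64(226.01303951376767))
```

View pics/w16c.png

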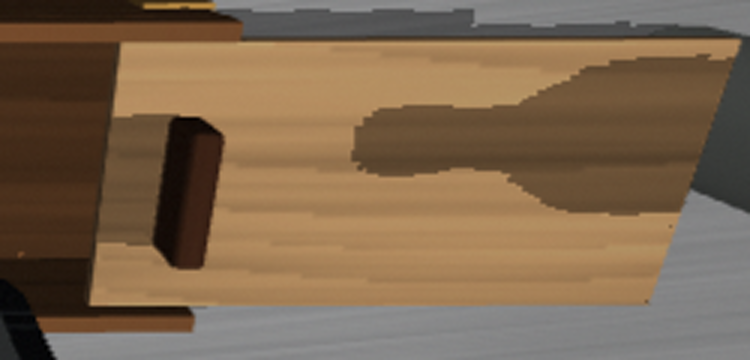

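Request:
arm_command([
  [50, [55, 20, 20], 0],
  [50, [110, 42, 60], 0],
  [50, [164, 62, 100], 0],
  [50, [164, 62, 126], 0],
  [50, [164, 62, 126], 0],
  [50, [164, 62, 126], 0],
])

```text
t: 34.2
eef_pos: [0.5895, 0.4205, 0.1516]
tool_rot: [0.0, 0.746, 0.665, 0.0]
contact_force: [-0.4, -0.3, 0.7]
gripper_width: 0.584
```

```bash
python3 - <<'E'
from h import *
np.set_printoptions(precision=4,suppress=True)
o,p,R=pose(); print(o["t"],p,R[:,0],o["gripper_width"],to_tool([.590,.4222,.087]))
cv2.imwrite("pics/w17.png",read_camera("wrist"))
E
```

```text
34.2 [0.5895 0.4205 0.1516] [0.1145 0.9934 0.0001] 0.5844935774373947 [ 1.7519  0.181  64.5507]
```

View pics/w17.png

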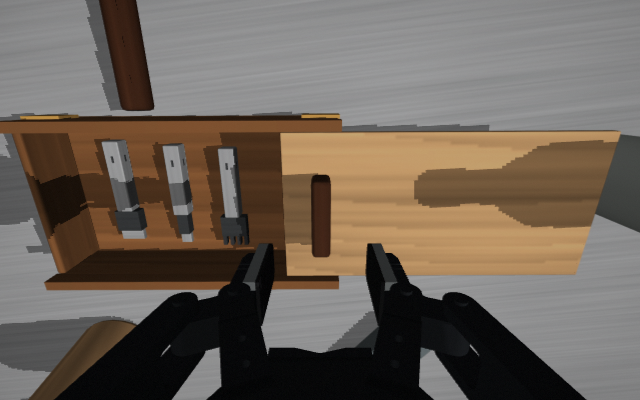

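Request:
arm_command([
  [50, [1, 0, 35], 0],
  [50, [1, 0, 58], 0],
  [50, [1, 0, 64], 0],
  [50, [1, 0, 64], 0],
  [0, [1, 0, 64], 0],
  [0, [1, 0, 64], 0],
  [0, [1, 0, 64], 0],
  [0, [1, 0, 64], 0],
], squeeze=40)

```text
t: 35.25
eef_pos: [0.5894, 0.4212, 0.0877]
tool_rot: [0.0, 0.746, 0.666, -0.0]
contact_force: [-2.6, -3.3, 5.6]
gripper_width: 0.149
```

Request:
arm_command([
  [0, [-25, 0, 0], 0],
  [0, [-50, 0, 0], 0],
  [0, [-75, 0, 0], 0],
  [0, [-100, 0, 0], 0],
  [0, [-125, 0, 0], 0],
  [0, [-150, 0, 0], 0],
  [0, [-175, 0, 0], 0],
  [0, [-190, 0, 0], 0],
])

```text
t: 36.25
eef_pos: [0.5683, 0.2315, 0.0876]
tool_rot: [0.001, 0.747, 0.665, 0.001]
contact_force: [1.8, 1.8, 6.3]
gripper_width: 0.149
```

Request:
arm_command([
  [0, [-8, 0, 0], 0],
  [0, [-14, 0, 0], 0],
  [0, [-17, 0, 0], 0],
  [0, [-17, 0, 0], 0],
  [0, [-17, 0, 0], 0],
])

```text
t: 36.88
eef_pos: [0.5668, 0.2174, 0.0877]
tool_rot: [0.0, 0.746, 0.666, 0.002]
contact_force: [3.2, 4.0, 5.4]
gripper_width: 0.154
```

Request:
arm_command([
  [0, [-3, 0, 0], 0],
  [0, [-3, 0, 0], 0],
  [0, [-3, 0, 0], 0],
])

```text
t: 37.25
eef_pos: [0.5667, 0.2173, 0.0877]
tool_rot: [-0.001, 0.745, 0.667, 0.004]
contact_force: [5.6, 11.2, 1.7]
gripper_width: 0.149
```

Request:
arm_command([
  [0, [4, 0, 0], 0],
  [40, [4, 0, 0], 0],
  [40, [4, 0, 0], 0],
  [40, [4, 0, -40], 0],
  [40, [4, 0, -90], 0],
  [40, [0, -10, -140], 0],
  [40, [-30, -40, -190], 0],
  [40, [-70, -60, -215], 0],
])

```text
t: 38.25
eef_pos: [0.4966, 0.1506, 0.3032]
tool_rot: [0.0, 0.746, 0.666, 0.001]
contact_force: [-0.2, 0.3, -0.2]
gripper_width: 0.466
```

Request:
arm_command([
  [50, [-50, -15, 0], 0],
  [50, [-100, -35, 0], 0],
  [50, [-100, -45, 0], 0],
  [50, [-100, -45, 0], 0],
  [50, [-100, -45, 0], 0],
])

```text
t: 38.88
eef_pos: [0.4418, 0.0576, 0.3013]
tool_rot: [0.0, 0.746, 0.666, -0.0]
contact_force: [0.1, -0.2, 0.4]
gripper_width: 0.583
```

```bash
python3 - <<'E'
from h import *
np.set_printoptions(precision=4,suppress=True)
o,p,R=pose(); print(o["t"],p,R[:,0],o["gripper_width"])
m=camera_model("wrist");np.save("w18.npy",m,allow_pickle=True)
cv2.imwrite("pics/w18.png",read_camera("wrist"))
E
```

```text
38.875 [0.4418 0.0576 0.3013] [ 0.1118  0.9937 -0.0002] 0.5834344025892934
```

View pics/w18.png

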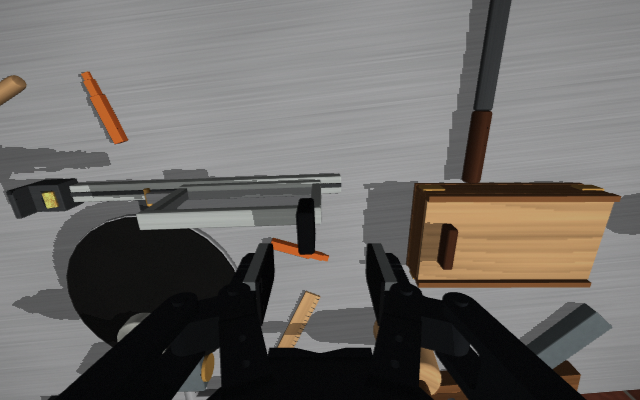

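```bash
python3 - <<'E'
from h import *
im=cv2.imread("pics/w18.png"); crop(im,100,160,350,270,3.1,"w18a.png"); crop(im,390,160,640,310,3.1,"w18b.png")
E
```

```text
(no output)
```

View pics/w18a.png

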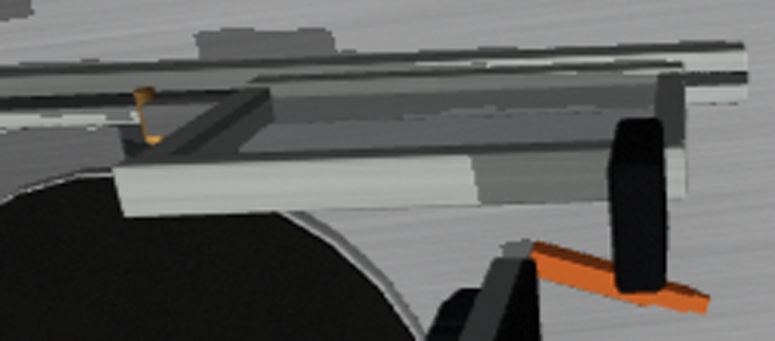

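View pics/w18b.png

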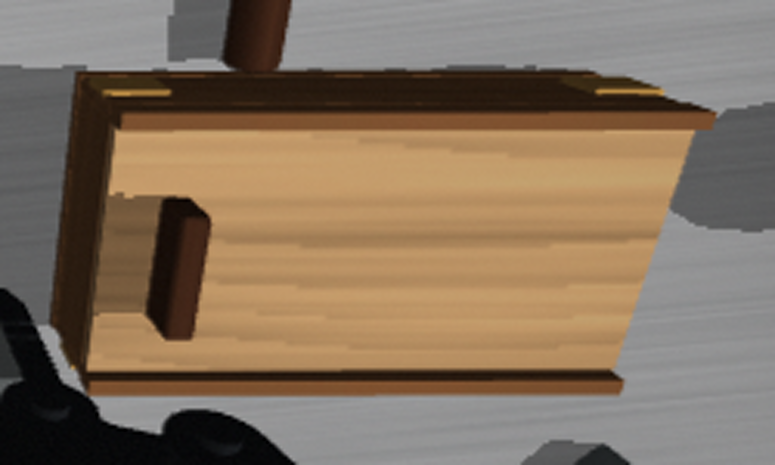

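```bash
python3 - <<'E'
from h import *
np.set_printoptions(precision=4,suppress=True)
m=np.load("w18.npy",allow_pickle=True).item()
w=lambda u,v:(100+u/3.1-.34,160+v/3.1-.34)
for n,p,z in [("tab near",(637,165),.18),("tab far",(642,292),.18),("tab c",(640,230),.18)]: print(n,onz(m,*w(*p),z))
a=onz(m,*w(125,216),.135);b=onz(m,*w(685,196),.135);print(a,b,np.degrees(np.arctan2((b-a)[1],(b-a)[0])))
a=onz(m,*w(115,170),.135);b=onz(m,*w(685,148),.135);print(a,b,np.degrees(np.arctan2((b-a)[1],(b-a)[0])))
a=onz(m,*w(747,44),.018);l=onz(m,30,190,.018);print(a,l,np.degrees(np.arctan2((a-l)[1],(a-l)[0])))
E
```

```text
tab near [0.4572 0.0429 0.18  ]
tab far [0.4991 0.0391 0.18  ]
tab c [0.4781 0.0412 0.18  ]
[ 0.4737 -0.1439  0.135 ] [0.4882 0.0538 0.135 ] 85.78514387125006
[ 0.4562 -0.142   0.135 ] [0.4703 0.0558 0.135 ] 85.9243284369637
[0.4662 0.0858 0.018 ] [ 0.4394 -0.3688  0.018 ] 86.63219076719417
```

Request:
arm_command([
  [50, [-12, 38, 30], -0.042],
  [50, [-12, 38, 60], -0.042],
  [50, [-12, 38, 80], -0.042],
  [50, [-12, 38, 80], -0.042],
  [50, [-12, 38, 80], -0.042],
])

```text
t: 39.55
eef_pos: [0.4785, 0.0407, 0.2221]
tool_rot: [0.0, 0.732, 0.682, 0.0]
contact_force: [0.1, 0.0, 0.3]
gripper_width: 0.584
```

```bash
python3 - <<'E'
from h import *
np.set_printoptions(precision=4,suppress=True)
o,p,R=pose(); print(o["t"],p,R[:,0],o["gripper_width"],to_tool([.478,.041,.17]))
cv2.imwrite("pics/w19.png",read_camera("wrist"))
E
```

```text
39.55 [0.4785 0.0407 0.2221] [0.0711 0.9975 0.0001] 0.5840254232448765 [ 0.2134 -0.5683 52.0587]
```

View pics/w19.png

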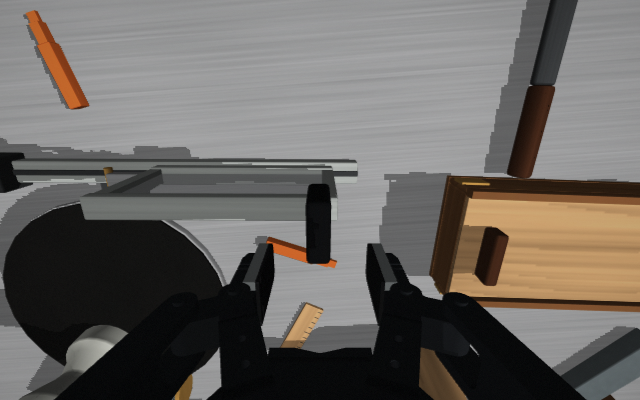

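Request:
arm_command([
  [50, [0, 0, 25], 0],
  [50, [0, 0, 45], 0],
  [50, [0, 0, 51], 0],
  [50, [0, 0, 51], 0],
  [0, [0, 0, 51], 0],
  [0, [0, 0, 51], 0],
  [0, [0, 0, 51], 0],
  [0, [0, 0, 51], 0],
], squeeze=30)

```text
t: 40.6
eef_pos: [0.4783, 0.0404, 0.1713]
tool_rot: [0.0, 0.732, 0.681, 0.001]
contact_force: [-1.6, -0.8, 6.1]
gripper_width: 0.182
```

Request:
arm_command([
  [0, [-20, 0, 0], 0],
  [0, [-40, 0, 0], 0],
  [0, [-60, 0, 0], 0],
  [0, [-80, 0, 0], 0],
  [0, [-100, 0, 0], 0],
  [0, [-120, 0, 0], 0],
  [0, [-140, 0, 0], 0],
  [0, [-150, 0, 0], 0],
])

```text
t: 41.6
eef_pos: [0.4672, -0.1077, 0.1713]
tool_rot: [-0.001, 0.732, 0.682, 0.001]
contact_force: [-4.1, 5.2, 10.4]
gripper_width: 0.18
```

Request:
arm_command([
  [0, [-8, 0, 0], 0],
  [0, [-16, 0, 0], 0],
  [0, [-24, 0, 0], 0],
  [0, [-30, 0, 0], 0],
  [0, [-34, 0, 0], 0],
  [0, [-36, 0, 0], 0],
  [0, [-36, 0, 0], 0],
  [0, [-36, 0, 0], 0],
])

```text
t: 42.6
eef_pos: [0.4672, -0.1123, 0.1712]
tool_rot: [-0.017, 0.723, 0.69, 0.011]
contact_force: [-6.3, 97.2, 34.5]
gripper_width: 0.178
```

Request:
arm_command([
  [0, [30, 0, 0], 0],
  [0, [30, 0, 0], 0],
  [0, [30, 0, 0], 0],
])

```text
t: 42.98
eef_pos: [0.4672, -0.1107, 0.171]
tool_rot: [-0.002, 0.731, 0.683, 0.002]
contact_force: [-1.8, 14.6, 7.7]
gripper_width: 0.181
```

```bash
python3 - <<'E'
from h import *
np.set_printoptions(precision=4,suppress=True)
o,p,R=pose(); print(o["t"],p,R[:,0],o["gripper_width"],o["contact_force"])
cv2.imwrite("pics/w20.png",read_camera("wrist"))
s=read_camera("side");c=read_camera("scene")
crop(s,200,180,400,370,3.0,"s20.png");crop(c,200,130,380,270,4,"c20.png")
E
```

```text
42.975 [ 0.4672 -0.1107  0.171 ] [0.0684 0.9976 0.0056] 0.181014580298314 [-1.7973 14.585   7.6776]
```

View pics/w20.png

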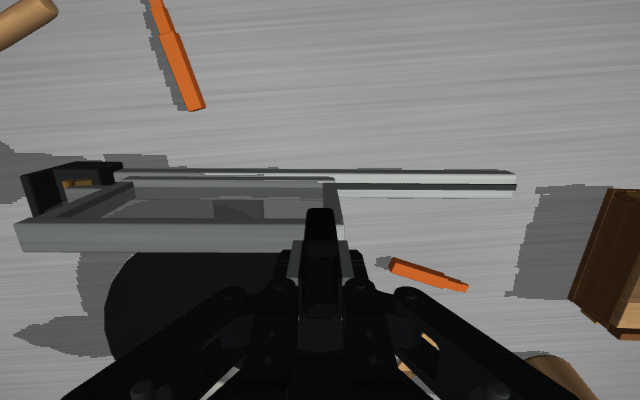

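View pics/s20.png

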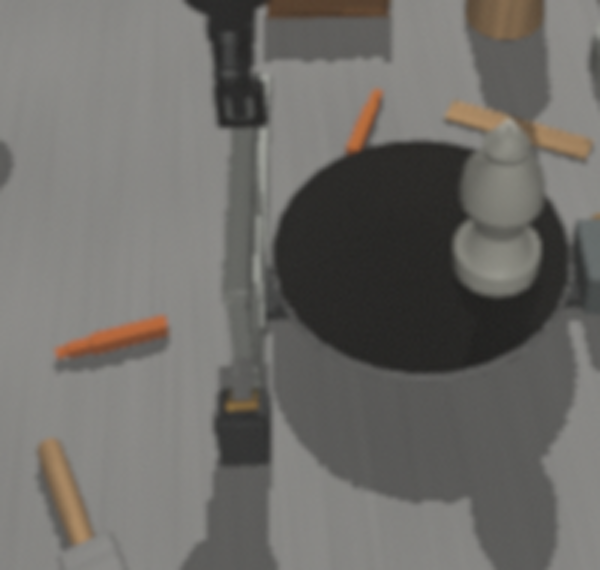

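View pics/c20.png

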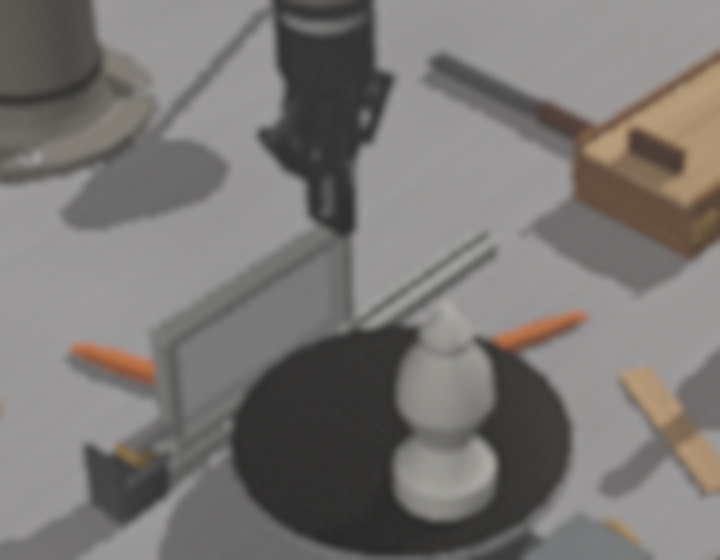

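Request:
arm_command([
  [0, [5, 0, 0], 0],
  [0, [5, 0, 0], 0],
  [0, [5, 0, 0], 0],
])

```text
t: 43.5
eef_pos: [0.4673, -0.1095, 0.171]
tool_rot: [-0.0, 0.732, 0.681, 0.001]
contact_force: [-1.1, 4.5, 6.6]
gripper_width: 0.183
```

Request:
arm_command([
  [0, [2, 0, 0], 0],
  [0, [2, 0, 0], 0],
  [0, [2, 0, 0], 0],
])

```text
t: 43.88
eef_pos: [0.4674, -0.1085, 0.1709]
tool_rot: [0.0, 0.732, 0.681, 0.0]
contact_force: [-1.5, 1.8, 5.7]
gripper_width: 0.179
```

Request:
arm_command([
  [40, [0, 0, 0], 0],
  [40, [0, 0, 0], 0],
  [40, [0, 0, 0], 0],
  [40, [0, 0, -40], 0],
  [40, [0, 0, -90], 0],
  [40, [-40, 0, -110], 0],
  [40, [-80, 0, -110], 0],
  [40, [-80, 0, -110], 0],
])

```text
t: 44.88
eef_pos: [0.4606, -0.1914, 0.2808]
tool_rot: [0.001, 0.734, 0.679, -0.0]
contact_force: [0.2, -0.0, -0.5]
gripper_width: 0.47
```

Request:
arm_command([
  [40, [0, 0, 0], 0],
  [40, [0, 0, 0], 0],
])

```text
t: 45.12
eef_pos: [0.4615, -0.1869, 0.2801]
tool_rot: [-0.0, 0.731, 0.682, -0.0]
contact_force: [-0.2, 0.5, -0.3]
gripper_width: 0.472
```

```bash
python3 - <<'E'
from h import *
np.set_printoptions(precision=4,suppress=True)
o,p,R=pose(); print(o["t"],p,R[:,0],o["gripper_width"],o["contact_force"])
m=camera_model("wrist");np.save("w21.npy",m,allow_pickle=True)
im=read_camera("wrist");cv2.imwrite("pics/w21.png",im); crop(im,60,110,380,280,2.5,"w21c.png")
s=read_camera("side");crop(s,240,180,330,350,3.5,"s21.png")
E
```

```text
45.125 [ 0.4615 -0.1869  0.2801] [0.0698 0.9976 0.0004] 0.4723329608932782 [-0.1859  0.5005 -0.2952]
```

View pics/w21.png

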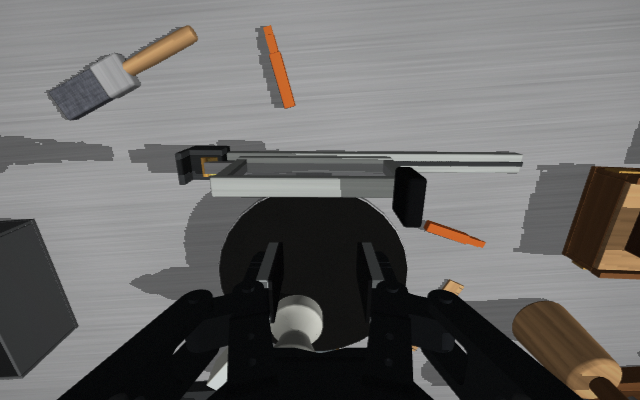

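View pics/w21c.png

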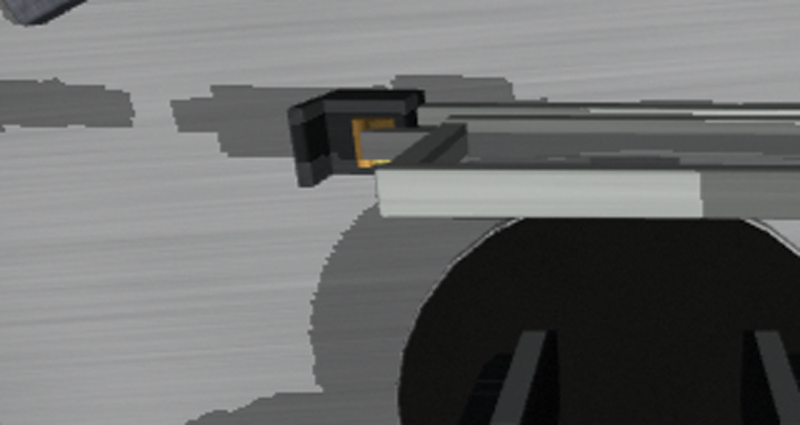

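View pics/s21.png

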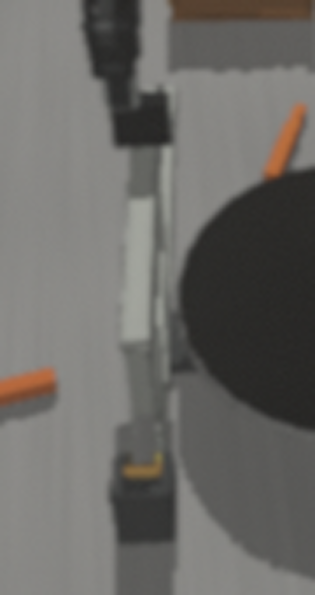

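```bash
python3 - <<'E'
from h import *
np.set_printoptions(precision=4,suppress=True)
im=read_camera("wrist");cv2.imwrite("pics/w22.png",im); m=camera_model("wrist"); print(status.get_obs()["t"])
np.save("w22.npy",m,allow_pickle=True)
crop(im,170,130,270,210,7,"w22a.png");crop(im,370,130,540,240,4.5,"w22b.png")
E
```

```text
45.275
```

View pics/w22a.png

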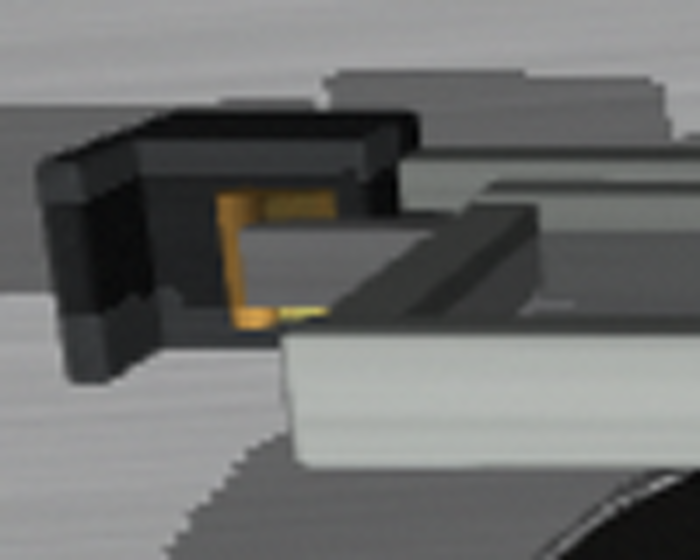

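View pics/w22b.png

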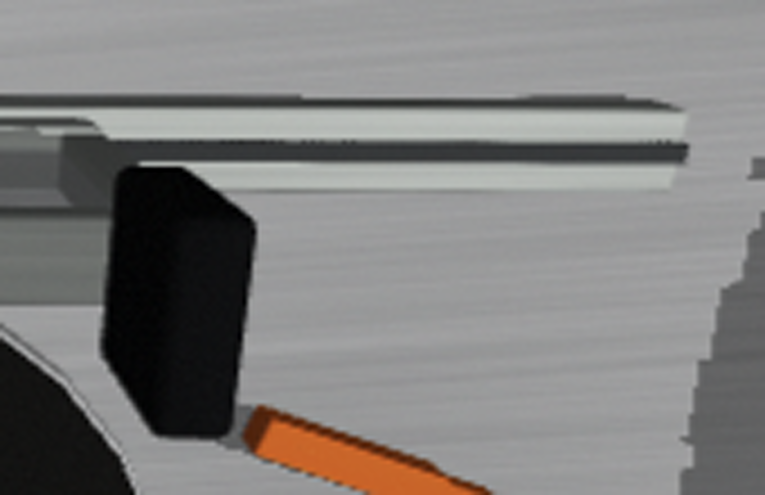

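```bash
python3 - <<'E'
from h import *
np.set_printoptions(precision=4,suppress=True)
m=np.load("w22.npy",allow_pickle=True).item();m18=np.load("w18.npy",allow_pickle=True).item()
b=lambda u,v:(370+u/4.5-.39,130+v/4.5-.39)
a=lambda u,v:(170+u/7-.43,130+v/7-.43)
w=lambda u,v:(100+u/3.1-.34,160+v/3.1-.34)
ey=np.array([.07,.9976,0]);c=np.array([.610,-.206,0])
f=lambda n,m,p,z:print(n,onz(m,*p,z),"sy",(onz(m,*p,z)-c)@ey)
f("tab top c now",m,b(205,330),.18); f("tab start",m18,w(640,230),.18)
f("rail end now",m,b(685,107),.018);f("rail end start",m18,w(747,44),.018)
f("guard lead top now",m,a(283,336),.135);f("start",m18,w(115,170),.135)
f("lead outer now",m,a(300,465),.135);f("start",m18,w(125,216),.135)
for z in (.03,.045,.06): f("strike lead",m,a(243,270),z); f("brass tip",m,a(225,270),z); f("housing end",m,a(75,370),z); f("housing right",m,a(418,120),z)
E
```

```text
tab top c now [ 0.4668 -0.1083  0.18  ] sy 0.08741798184295058
tab start [0.4781 0.0412 0.18  ] sy 0.23732834380985765
rail end now [0.4683 0.0838 0.018 ] sy 0.27919105487598506
rail end start [0.4662 0.0858 0.018 ] sy 0.28098902028131495
guard lead top now [ 0.4442 -0.291   0.135 ] sy -0.09645262347177098
start [ 0.4562 -0.142   0.135 ] sy 0.053109298979780596
lead outer now [ 0.4627 -0.2922  0.135 ] sy -0.09629611710220318
start [ 0.4737 -0.1439  0.135 ] sy 0.05243284003694661
strike lead [ 0.4558 -0.3384  0.03  ] sy -0.14290638992814558
brass tip [ 0.4556 -0.3418  0.03  ] sy -0.14628681523927062
housing end [ 0.4728 -0.3742  0.03  ] sy -0.17740619968122556
housing right [ 0.4303 -0.3009  0.03  ] sy -0.10727230079043201
strike lead [ 0.4528 -0.3322  0.045 ] sy -0.1368872073644493
brass tip [ 0.4526 -0.3354  0.045 ] sy -0.14013316743531928
housing end [ 0.4691 -0.3665  0.045 ] sy -0.17001469713402403
housing right [ 0.4283 -0.2962  0.045 ] sy -0.10267055713343369
strike lead [ 0.4498 -0.3259  0.06  ] sy -0.13086802480075307
brass tip [ 0.4495 -0.329   0.06  ] sy -0.13397951963136784
housing end [ 0.4654 -0.3589  0.06  ] sy -0.1626231945868225
housing right [ 0.4263 -0.2914  0.06  ] sy -0.09806881347643537
```

Request:
arm_command([
  [60, [30, 0, -40], 0],
  [60, [80, 0, -60], 0],
  [60, [130, 0, -60], 0],
  [60, [180, 0, -60], 0],
  [60, [220, 0, -60], 0],
  [60, [220, 0, -60], 0],
  [60, [220, 0, -60], 0],
  [60, [220, 0, -60], 0],
])

```text
t: 46.28
eef_pos: [0.4771, 0.03, 0.3405]
tool_rot: [0.0, 0.733, 0.68, -0.0]
contact_force: [-0.2, 0.0, 0.3]
gripper_width: 0.706
```

```bash
python3 - <<'E'
from h import *
np.set_printoptions(precision=4,suppress=True)
o,p,R=pose(); print(o["t"],p,o["contact_force"])
m=camera_model("wrist");np.save("w23.npy",m,allow_pickle=True)
im=read_camera("wrist");cv2.imwrite("pics/w23.png",im)
s=read_camera("side");crop(s,200,110,440,380,2.2,"s23.png");c=read_camera("scene");crop(c,150,130,430,320,2.8,"c23.png")
E
```

```text
46.275 [0.4771 0.03   0.3405] [-0.2465  0.0456  0.2605]
```

View pics/w23.png

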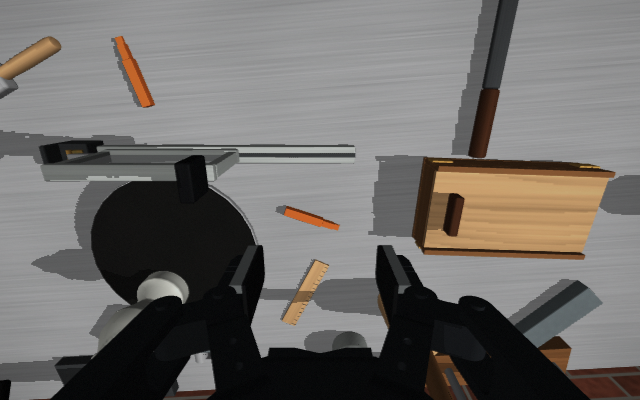

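View pics/s23.png

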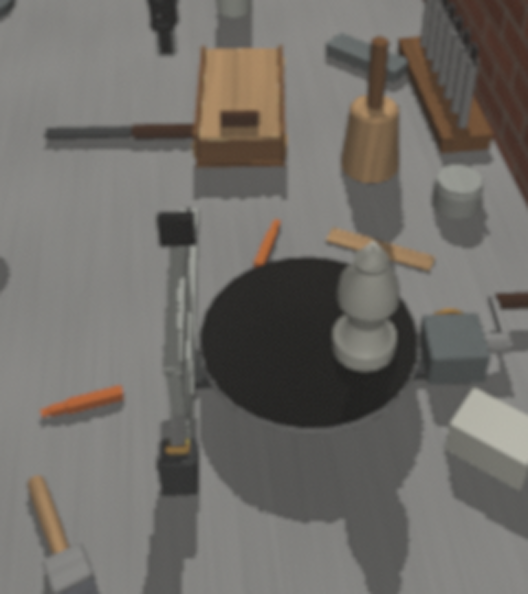

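View pics/c23.png

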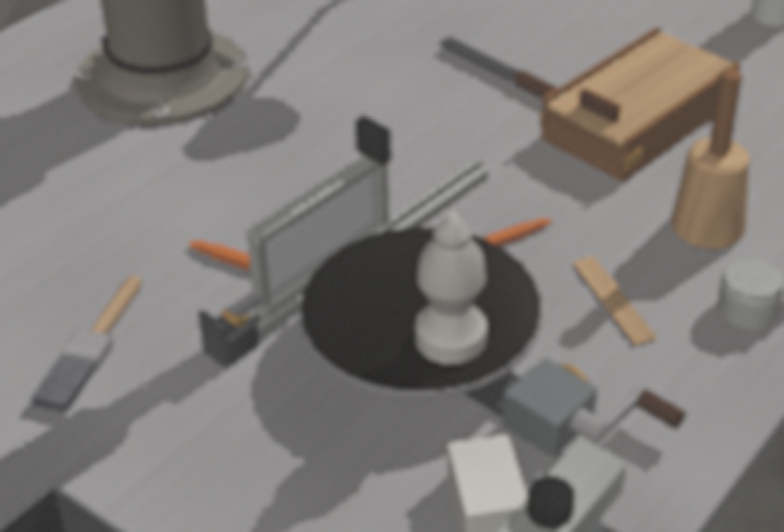

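```bash
python3 - <<'E'
from h import *
np.set_printoptions(precision=4,suppress=True)
m=np.load("w23.npy",allow_pickle=True).item(); im=cv2.imread("pics/w23.png"); crop(im,30,130,260,220,3.4,"w23c.png")
print(proj(m,[.4668,-.1083,.18]), proj(m,[.4442,-.291,.135]))
E
```

```text
(np.float64(183.1352875865238), np.float64(183.17065105647222)) (np.float64(39.84825799991273), np.float64(164.9665237838538))
```

View pics/w23c.png

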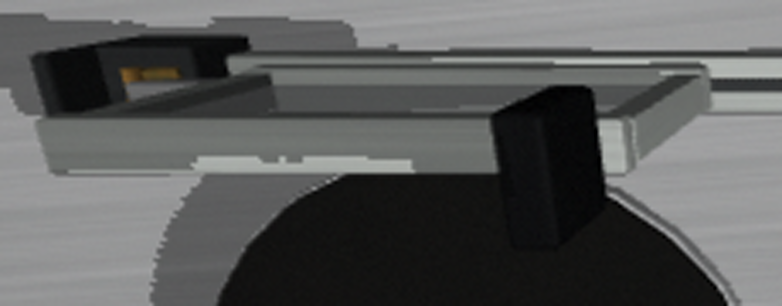

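```bash
python3 -c "
from station import bot,status
print(status.get_obs()['t']); print(bot.hand_in())"
```

```text
46.425
the job is handed in; nothing more can be done
None
```

I handed the job in at 46.4 s with the bits in the case, the cover shut and the guard closed. One push during the guard step was much too hard.

- **Cover and bits:** I slid the cover back to its stop and laid the three steel bits I found flat inside the case. They were a wide flat one and the narrow point from the turntable, and the 4-tooth one from the table. I then slid the cover shut, 205 mm back to its end stop. The wrist picture shows its edge flush with the front wall. No other steel bits showed in the pictures, and I left both orange look-alikes where they were.
- **Guard:** I pushed it 150 mm to its end stop. After I let go it did not move across later pictures, with its tab and leading edge within about 1 mm. Scaled from the rail, it rests at about 0.177 m. I saw the strike over the brass tongue. I had no direct latch reading and did no pull test, so "latched" rests on it staying put against its spring.
- **Excess force:** the guard reached its stop about 28 mm earlier than I assumed, because it was already partly shut. The wrist force rose to about 97 N before I backed off. That is under the 120 N wrist limit, and it was the fingers on the tab that pressed. If finger contact counts towards the 40 N limit, it was passed then.
- **Other objects:** the finial, mallet, rasp and straightedge look unmoved in the last pictures.

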